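# Shim a circuit-board fixture off its base and hold the wedge

## Task

Turn the fixture's clamp knob a good quarter turn clockwise (seen from above) so that its arm swings clear of the platform. Then take the shim wedge and, with it lying flat on the mat, push its thin edge in under the middle of the platform's front edge until that edge has just lifted off the base, by some 2 to 8 mm (aim for 5), raised by the wedge alone and never by the gripper. Finish while still gripping the wedge in place, holding the platform up; do not let go, and leave the meter, the jar and the spare board where they are.

Things in the scene. Friction and masses are not known exactly. Their poses are not given: they have to be found in the camera images.
- fixture: Fixed steel base on the mat. Origin: on the mat under the middle of the platform's front edge; +x from the open front to the rear hinge, +y to the clamp, z up. Rails 8 mm high, 20 wide, at y = -80 and 80 mm, run from x = 10 to a cross bar at x = 155 to 175; 140 mm of bare mat between them, open in front. Clamp axis at x = 25, y = 112, on an 8 mm high lug (x 7 to 43, y to 130).
- platform (a joint): Tilt in rad of the aluminium platform hinged 165 mm behind its front edge: 0 resting on the base, grows as the front rises (2 mm at the edge 0.0121, 5 mm 0.030, 8 mm 0.0485). 165 x 180 x 6 mm, 0.55 kg (3 N at the front edge), underside 8 mm above the mat, carries a circuit board and two clips, all under 22 mm above the mat.
- platform_front (a point): Middle of the platform's lower front edge: straight above the fixture's origin, 8 mm above the mat at rest; rises with the platform.
- clamp (a joint): Clamp angle in rad, 0 to 0.35 at the start: arm over the platform, which can then rise only about 1 mm. Grows clockwise seen from above to a stop at 1.6; the arm is clear of the platform beyond 1.2. Friction (0.05 N m) keeps it where left. Arm points along the fixture's -y at 0, its -x (front) at 1.57.
- clamp_grip (a point): Centre of the clamp's black knob bar, on the vertical turning axis, 44.5 mm above the mat. Bar 46 mm long, 13 thick, 26 high (31.5 to 57.5 mm above the mat), parallel to the steel arm under it, which reaches 40 mm from the axis, is 12 mm wide and has its top 20.5 mm above the mat.
- wedge: Loose grey plastic wedge, 30 mm wide, 0.06 to 0.12 kg, flat on the mat right of the fixture. Origin: under the centre of its upright grip block (30 x 30, 40 mm high); +x to the thin edge, at x = 115 mm. Taper 3 mm high there, rising 0.18 mm per mm to 21 mm at the block. Touches the platform edge 28 mm past it; 5 mm of lift takes 56 mm.
- meter: Bystander: red and black hand meter, 150 x 75 x 35 mm, lying on the mat on the left.
- flux_jar: Bystander: white jar, 44 mm wide, 45 mm high, at the right rear of the mat.
- spare_board: Bystander: dark bare circuit board, 110 x 45 x 6 mm, on the right of the mat.
- mat: Fixed blue mat on the bench, 520 x 950 mm, 2 mm thick: its top is at z = 2 mm. Fixture, wedge and bystanders stand on it. Origin under its centre.

How it is judged:
By the outcome, as a careful person would: the job done as asked, in the order asked, and still so for the second after the job is handed in, while the arm keeps its last pose, push and grip.
It also fails if it takes over 58 s, if anything falls off the work surface, if the arm or the gripper's body presses on something with over 40 N, if the wrist force passes 120 N, or if a joint passes its speed limit or range.

## Robot

A 6-joint arm with a two-finger parallel gripper is mounted at the origin on the work surface. World frame = base frame: x ahead of the robot, y to its left, z up, the work surface at z = 0. Lengths are in m, angles in rad, forces in N, time in s.
With the tool pointing down it reaches from about 0.375 to 0.9 m from the base axis. Payload 3.1 kg.
Tool frame: the origin (TCP) lies on the centre line of the jaws, within the pads' length; the fingertips stand 11 mm ahead of it and the grasp point (between the pads) lies 8 mm behind it; x points along the fingers, y is the direction in which the jaws open and shut, and the axes are right-handed (so a half turn about x gives the same grasp; the last joint's range is limited). The gripper opens to 87 mm and grips with 3 to 60 N. Pads are 19 mm wide; open, the fingers measure 117 mm over their backs; the gripper's body (75 mm by 190 mm) begins 51 mm behind the grasp point.
Start: joints at [-1.429, 0.527, 1.433, -0, 1.181, -0.178], TCP at [0.197, -0.593, 0.198] pointing down, gripper open.
Joint ranges: [-3.08, 3.08], [-0.75, 2.2], [0.22, 2.44], [-1.43, 4.57], [0, 2.65], [-2.85, 2.85]. Speed limits (rad/s): [2.79, 2.79, 3.14, 3.14, 3.14, 3.14].

## Interface

Orientations are given as a unit quaternion [x, y, z, w].
In Python, from rig import robot, camera, camera_info gives the robot as it stands.
- The arm moves only by the shell command python3 -m inch 'ROWS' [FORCE]. ROWS is JSON, a list that holds one entry, the list of rows, each a list of 5 numbers: the shift along the tool's x, y, z in cm, then the turn about the tool's x in rad, then the opening, from 0 (shut) to 1 (fully open). A call has 1 to 8 rows; each row shifts and turns the pose as measured when the row begins, along the tool's axes as they then stand; what a row does not reach is not made up. A row lasts 1/12 s, in which the tool goes at most 41.7 mm and 7.16 degrees, less where a joint would pass 70% of its speed; a pose out of reach is approached as far as the arm can. A call with a gripper value outside its range is refused whole. The fingers move at their own pace and stop on an object; FORCE is the grip in N (left out, the last holds). Time passes only in rows, so rows that do not move let the fingers close. It gives the time, the measured TCP pose, the force and the opening at its end, in the units of the state.
- robot.get_obs(): the state, without advancing time (a new reading comes with each control period).
- camera(name): name is "side" or "top" or "wrist"; returns the picture (384x512x3 uint8, red, green, blue); there is no depth.
- camera_info(name): a dict with "camera_matrix" (3x3 intrinsics, pixels), "rvec" (rotation vector, rad) and "tvec" (3), from world to camera coordinates, as OpenCV has them. Camera axes: x right, y down, z forward; pixel columns grow to the right and rows downward; lengths in m; the calibration is good to about 2 mm. A picture is of the moment at which its call begins: read the wrist's pose just before it. camera_info takes no time and is no camera call; for the wrist camera it gives the pose at the moment of the call.
- robot.hand_in(): hands the job in, once; it reports no verdict.
The state is a dict: "time": time; "q": joint angles; "joint_velocities": joint speeds; "joint_torque": joint torques, N m; "position": TCP position; "tool_rot": TCP orientation; "ft_force": force on the tool from outside, world axes, zero at the start; "moment": the same for the moment, N m; "grip_width": finger opening in m.
Only numpy, scipy, OpenCV 4.12 (cv2) and the standard library are available. Lean on these libraries where they do the work, as an engineer would, in place of code of your own. Each camera call takes 0.05 s, during which the arm holds its last target. There are 200 camera calls.

## Working session

There is one attempt and no reset: what is moved stays moved. The work goes in short steps, Python scripts to look and compute and a shell command to move; the robot and the scene stay as the last step left them, time stands still between calls to the robot, and variables do not carry over. Pictures are saved under pics/ and viewed, about 8 in all and at most 12, crops included, and the job is handed in when it is done.

```bash
mkdir -p pics; ls; cat > h.py <<'E'
import cv2,numpy as np
from rig import robot,camera,camera_info
from scipy.spatial.transform import Rotation as R
def ci(n):
    c=camera_info(n);return np.array(c["camera_matrix"],float),np.array(c["rvec"],float).ravel(),np.array(c["tvec"],float).ravel()
def ray(n,u,v,z,c=None):
    K,r,t=c or ci(n);M=cv2.Rodrigues(r)[0]
    d=M.T@np.linalg.solve(K,[u,v,1.]);o=-M.T@t
    return o+d*(z-o[2])/d[2]
def proj(n,P,c=None):
    K,r,t=c or ci(n)
    return cv2.projectPoints(np.array(P,float).reshape(-1,1,3),r,t,K,None)[0].reshape(-1,2)
def save(n,f,crop=None,s=1):
    im=camera(n)[:,:,::-1]
    cv2.imwrite('pics/full_'+f,im)
    if crop: x0,y0,x1,y1=crop; im=im[y0:y1,x0:x1]
    cv2.imwrite('pics/'+f,cv2.resize(im,None,fx=s,fy=s,interpolation=cv2.INTER_CUBIC))
E
python3 - <<'E'
from h import *
o=robot.get_obs();print(o)
save('top','t0.png',None,1.5)
for n in('top','side','wrist'):
    K,r,t=ci(n);print(n,K[0,0],-cv2.Rodrigues(r)[0].T@t,cv2.Rodrigues(r)[0].round(2).tolist())
E
```

```text
pics
{'time': 0.0, 'q': array([-1.42851677e+00,  5.28500511e-01,  1.43392535e+00,  9.94850203e-06,
        1.18135558e+00, -1.78510673e-01]), 'joint_velocities': array([ 3.84692156e-04, -1.56111289e-03,  5.97896407e-04,  8.51778683e-05,
       -2.00227024e-03, -4.54842688e-04]), 'joint_torque': array([-1.42366243e-03, -4.40052724e+01, -1.76596087e+01,  6.32137223e-02,
        5.80849964e-02, -1.76296567e-04]), 'position': array([ 0.19698386, -0.5923157 ,  0.19714325]), 'tool_rot': array([ 0.69804761,  0.11370307, -0.69801307,  0.11215574]), 'ft_force': array([ 0.01280892, -0.31349292, -0.70549589]), 'moment': array([ 0.0133187 , -0.01486746, -0.03348003]), 'grip_width': 0.08711707214150169}
top 349.6965150710698 [0.35096956 0.00986072 1.06003709] [[-0.06, -1.0, 0.01], [-0.97, 0.06, -0.22], [0.22, -0.02, -0.98]]
side 408.3120667662028 [ 0.51469346 -0.76502804  0.81677795] [[1.0, -0.08, 0.01], [-0.05, -0.69, -0.72], [0.06, 0.72, -0.69]]
wrist 325.23227338506575 [ 0.26373299 -0.57177174  0.38473346] [[0.32, -0.95, -0.0], [-0.92, -0.3, 0.26], [-0.25, -0.08, -0.97]]
```

View pics/t0.png

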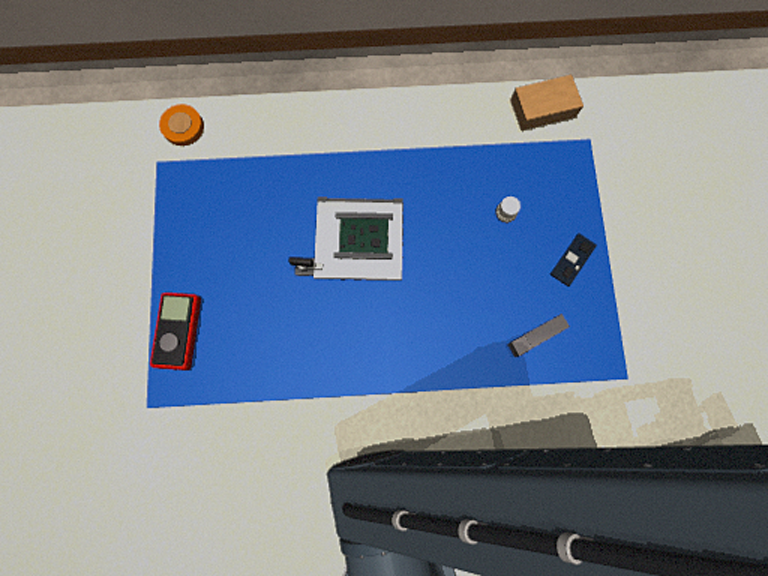

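The top view (1.5x) shows the fixture's platform at about (315-403, 200-280), the clamp knob at (300,262) and the wedge at (540,335), with its block end at lower left. Next I'll enlarge these.

```bash
python3 - <<'E'
from h import *
t=cv2.imread('pics/full_t0.png'); s=camera('side')[:,:,::-1]; cv2.imwrite('pics/full_s0.png',s)
z=lambda im,k:cv2.resize(im,None,fx=k,fy=k,interpolation=cv2.INTER_CUBIC)
a=z(t[125:195,185:275],4.4)[:300,:396]; b=z(t[200:245,330:390],6.6)[:297,:396]
m=np.zeros((600,800,3),np.uint8); m[:a.shape[0],:a.shape[1]]=a; m[303:303+b.shape[0],:b.shape[1]]=b
c=z(s,0.78); m[:c.shape[0],400:400+c.shape[1]]=c[:,:400]
w=z(camera('wrist')[:,:,::-1],0.78); m[300:300+w.shape[0],400:]=w[:,:400]
cv2.imwrite('pics/m1.png',m)
E
```

```text
Traceback (most recent call last):
ValueError: could not broadcast input array from shape (300,399,3) into shape (300,400,3)
```

```bash
python3 - <<'E'
from h import *
t=cv2.imread('pics/full_t0.png'); s=cv2.imread('pics/full_s0.png'); w=camera('wrist')[:,:,::-1]; cv2.imwrite('pics/full_w0.png',w)
z=lambda im,k:cv2.resize(im,None,fx=k,fy=k,interpolation=cv2.INTER_CUBIC)
m=np.zeros((600,800,3),np.uint8)
def put(im,x,y):
    im=im[:600-y,:800-x]; m[y:y+im.shape[0],x:x+im.shape[1]]=im
put(z(t[125:195,185:275],4.4),0,0); put(z(t[200:245,330:390],6.6),0,310)
put(z(s,0.78),400,0); put(z(w,0.78),400,300)
cv2.imwrite('pics/m1.png',m)
E
```

```text
(no output)
```

View pics/m1.png

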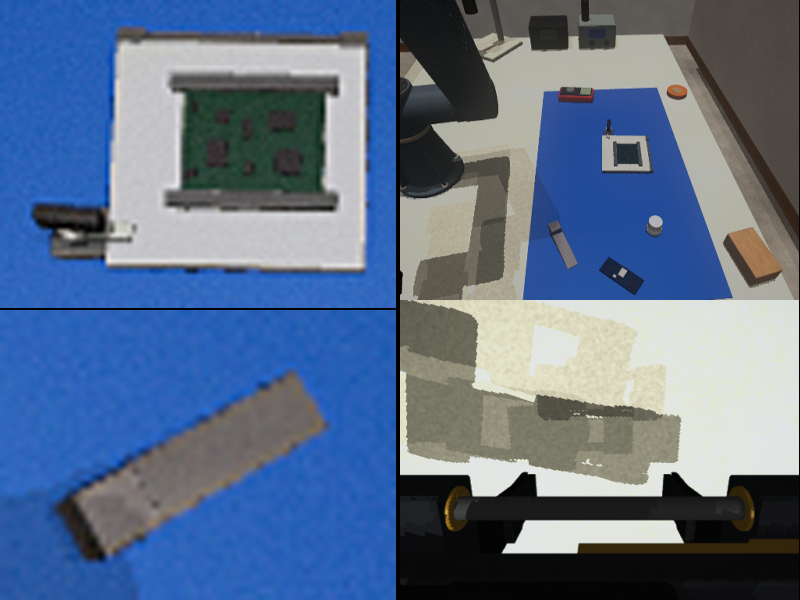

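Mosaic m1: platform top corners in the 4.4x crop are about (107,264), (365,269), (368,40), (118,38), and the knob top is near (70,213). The wedge's thin end is at (293,370)-(328,425) in the 6.6x crop, with the block top around (112,510).

```bash
python3 - <<'E'
from h import *
c=ci('top')
A=lambda x,y,z:ray('top',185+(x+.5)/4.4-.5,125+(y+.5)/4.4-.5,z,c)
B=lambda x,y,z:ray('top',330+(x+.5)/6.6-.5,200+(y-310+.5)/6.6-.5,z,c)
fl,fr,rr,rl=[A(*p,.016) for p in((107,264),(365,269),(368,40),(118,38))]
print('plat',fl,fr,rr,rl,[np.linalg.norm(a-b) for a,b in((fl,fr),(fr,rr),(rr,rl),(rl,fl))])
y=(fl-fr)+(rl-rr);yaw=np.arctan2(-y[0],y[1]);ctr=(fl+fr+rr+rl)/4
Rz=R.from_euler('z',yaw).as_matrix();O=ctr-Rz@[.0825,0,0]
print('yaw',yaw,'origin',O,'clamp pred',O+Rz@[.025,.112,0])
print('knob',A(35,210,.0595),A(105,213,.0595),A(70,213,.0595))
e1,e2=B(293,370,.005),B(328,425,.005)
b=[B(*p,.042) for p in((75,500),(122,465),(150,513),(107,556))]
print('wedge tip',(e1+e2)/2,np.linalg.norm(e1-e2),'block',b,np.mean(b,0),np.linalg.norm(((e1+e2)/2-np.mean(b,0))[:2]))
d=(e1+e2)/2-np.mean(b,0);print('wyaw',np.arctan2(d[1],d[0]))
o=robot.get_obs();print(R.from_quat(o['tool_rot']).as_matrix().round(3))
E
```

```text
plat [0.59073896 0.13962509 0.016     ] [ 0.57688248 -0.03907604  0.016     ] [ 0.74494434 -0.0521706   0.016     ] [0.7566533  0.12712157 0.016     ] [np.float64(0.1792375471020677), np.float64(0.16857122596359025), np.float64(0.17967410370162043), np.float64(0.16638481339557532)]
yaw -0.071292174536851 origin [0.58501434 0.04975163 0.016     ] clamp pred [0.6179288  0.15968633 0.016     ]
knob [0.62063341 0.18137406 0.0595    ] [0.61586613 0.1345841  0.0595    ] [0.61721067 0.15799991 0.0595    ]
wedge tip [ 0.47612257 -0.36513456  0.005     ] 0.02917373006006439 block [array([ 0.43263574, -0.24232088,  0.042     ]), array([ 0.4467412 , -0.26477169,  0.042     ]), array([ 0.42505551, -0.27462432,  0.042     ]), array([ 0.40753336, -0.25359424,  0.042     ])] [ 0.42799145 -0.25882778  0.042     ] 0.11669504943963142
wyaw -1.1456521927953665
[[-0.     0.315 -0.949]
 [ 0.001 -0.949 -0.315]
 [-1.    -0.001 -0.   ]]
```

```bash
cat >> h.py <<'E'
def go(x,y,z,phi):
    o=robot.get_obs();M=R.from_quat(o['tool_rot']).as_matrix();p=np.array(o['position'])
    f=np.arctan2(M[1,1],M[0,1]);turn=(f-phi+np.pi)%(2*np.pi)-np.pi
    Rn=R.from_rotvec(turn*np.array([0,0,-1.])).as_matrix()@M
    d=np.array([x,y,z])-p
    print('t%.1f'%o['time'],'pos',p.round(4),'phi %.3f turn %.3f'%(f,turn),'cm now',(M.T@d*100).round(2),'after turn',(Rn.T@d*100).round(2),'q6 %.2f'%o['q'][5],'F',o['ft_force'].round(1),'w %.4f'%o['grip_width'],'tilt',M[:,0].round(3))
if __name__=='__main__':
    import sys;go(*map(float,sys.argv[1:]))
E
python3 -m inch '[[[0,0,0,-0.12,1],[0,0,0,-0.12,1],[0,0,0,-0.12,1],[0,0,0,-0.12,1],[0,0,0,-0.12,1],[0,0,0,-0.12,1],[0,0,0,-0.12,1],[0,0,0,-0.12,1]]]' 
python3 h.py .618 .159 .15 -0.1
```

```text
time: 0.87
position: [0.1968, -0.5907, 0.195]
tool_rot: [0.56, 0.435, -0.558, 0.431]
ft_force: [-0.7, -0.3, 0.2]
grip_width: 0.0875
t0.9 pos [ 0.1968 -0.5907  0.195 ] phi -0.252 turn -0.152 cm now [  4.97  22.1  -83.07] after turn [  4.91  34.43 -78.77] q6 -1.18 F [-0.7 -0.3  0.2] w 0.0875 tilt [-0.001  0.007 -1.   ]
```

```bash
python3 -m inch '[[[0,0,0,-0.1,1],[0,0,0,-0.05,1],[0,1.6,-3.7,0,1],[0,1.6,-3.7,0,1],[0,1.6,-3.7,0,1],[0,1.6,-3.7,0,1],[0,1.6,-3.7,0,1],[0,1.6,-3.7,0,1]]]' >/dev/null
python3 -m inch '[[[0,1.6,-3.7,0,1],[0,1.6,-3.7,0,1],[0,1.6,-3.7,0,1],[0,1.6,-3.7,0,1],[0,1.6,-3.7,0,1],[0,1.6,-3.7,0,1],[0,1.6,-3.7,0,1],[0,1.6,-3.7,0,1]]]' >/dev/null
python3 h.py .618 .159 .15 -0.1
```

```text
t2.2 pos [ 0.4725 -0.0884  0.1934] phi -0.107 turn -0.007 cm now [  4.33  11.83 -26.15] after turn [  4.33  12.01 -26.07] q6 -0.31 F [-0.1 -1.1  0.4] w 0.0871 tilt [ 0.001 -0.001 -1.   ]
```

```bash
python3 -m inch '[[[0,1.8,-3.7,0,1],[0,1.8,-3.7,0,1],[0,1.8,-3.7,0,1],[0,1.8,-3.7,0,1],[0,1.6,-3.7,0,1],[0,1.5,-3.6,0,1],[1,1.2,-2.5,0,1],[1,0,0,0,1]]]' >/dev/null
python3 h.py .618 .159 .04 -0.1
python3 - <<'E'
from h import *
save('wrist','w1.png',None,1.5)
print(proj('wrist',[[.618,.159,.0595],[.6157,.1361,.0595],[.6203,.1819,.0595]])*1.5)
E
```

```text
t2.9 pos [0.6185 0.1596 0.1748] phi -0.098 turn 0.002 cm now [13.48 -0.18  0.11] after turn [13.48 -0.18  0.11] q6 0.18 F [-0.1  0.1  0.1] w 0.0869 tilt [ 0.01   0.002 -1.   ]
[[386.61148436 265.78865949]
 [386.50209744 300.72778688]
 [386.72521601 229.46178426]]
```

View pics/w1.png

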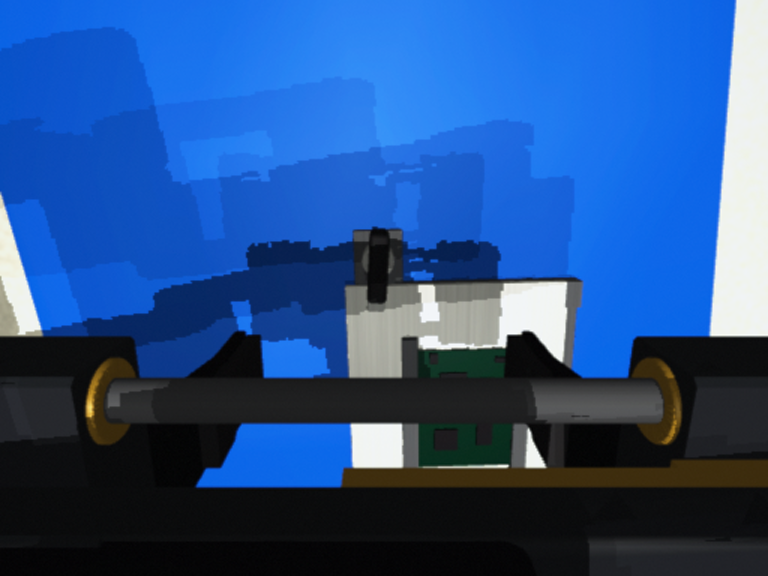

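The knob bar runs vertically, centred at (378,265), against a predicted (387,266). It is aligned, but perhaps about 5 mm off in x, possibly because the arm was still settling. I'll descend partway and re-check.

```bash
python3 -m inch '[[[2,0,0,0,1],[2,0,0,0,1],[2,0,0,0,1],[1,0,0,0,1],[0,0,0,0,1],[0,0,0,0,1]]]' >/dev/null
python3 h.py .618 .159 .04 -0.1
python3 - <<'E'
from h import *
c=ci('wrist')
save('wrist','w2.png',None,1.5)
print(proj('wrist',[[.618,.159,.0595],[.6157,.1361,.0595],[.6203,.1819,.0595]],c)*1.5, (proj('wrist',[[.628,.159,.0595]],c)*1.5))
E
```

```text
t3.4 pos [0.6113 0.1527 0.0985] phi -0.099 turn 0.001 cm now [ 5.85  0.62 -0.72] after turn [ 5.85  0.62 -0.72] q6 0.17 F [ 0.1 -0.4  0.1] w 0.0867 tilt [-0.004 -0.004 -1.   ]
[[396.91736113 288.39307584]
 [396.55001251 333.2418798 ]
 [397.30426768 241.15648409]] [[417.61871883 286.41366818]]
```

View pics/w2.png

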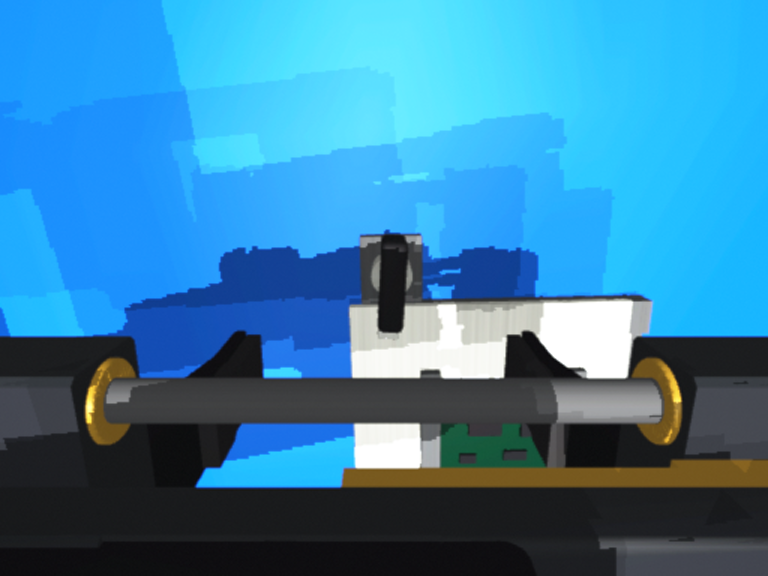

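The bar spans (395,238) to (391,330), so its centre is (393,284) against a predicted (397,288). The knob is therefore at about (0.616, 0.160), with phi about -0.14.

```bash
python3 -m inch '[[[1,0.2,-0.4,0.04,1],[1.5,0.2,-0.4,0,1],[1,0,0,0,1],[0.5,0,0,0,1],[0,0,0,0,1]]]' >/dev/null
python3 h.py .616 .160 .04 -0.14
```

```text
t3.9 pos [0.6201 0.1587 0.0615] phi -0.141 turn -0.001 cm now [ 2.15 -0.43 -0.08] after turn [ 2.15 -0.43 -0.08] q6 0.22 F [-0.7  0.4 -0.3] w 0.0871 tilt [ 0.005 -0.003 -1.   ]
```

```bash
python3 -m inch '[[[1,-0.3,0,0,1],[0.7,0,0,0,1],[0.4,0,0,0,1],[0,0,0,0,1],[0,0,0,0,1]]]' >/dev/null
python3 h.py .616 .160 .04 -0.14
```

```text
t4.3 pos [0.6168 0.1589 0.0385] phi -0.139 turn 0.001 cm now [-0.15 -0.09 -0.09] after turn [-0.15 -0.09 -0.09] q6 0.22 F [0.4 1.2 0.5] w 0.0871 tilt [ 0.005 -0.004 -1.   ]
```

Positioned at the knob, so I'll close on it with a moderate force.

```bash
python3 -m inch '[[[0,0,0,0,0],[0,0,0,0,0],[0,0,0,0,0],[0,0,0,0,0],[0,0,0,0,0],[0,0,0,0,0],[0,0,0,0,0],[0,0,0,0,0]]]' 15 >/dev/null
python3 h.py .616 .160 .04 -0.14
```

```text
t5.0 pos [0.6181 0.1591 0.0401] phi -0.139 turn 0.001 cm now [ 0.01 -0.22 -0.06] after turn [ 0.01 -0.22 -0.06] q6 0.22 F [ 0.6 -0.1 -0.2] w 0.0412 tilt [ 0.008 -0.003 -1.   ]
```

```bash
python3 -m inch '[[[0,0,0,0,0],[0,0,0,0,0],[0,0,0,0,0],[0,0,0,0,0],[0,0,0,0,0],[0,0,0,0,0]]]' >/dev/null
python3 h.py .616 .160 .04 -0.14
```

```text
t5.5 pos [0.6181 0.1591 0.0401] phi -0.139 turn 0.001 cm now [ 0.01 -0.22 -0.06] after turn [ 0.01 -0.22 -0.06] q6 0.22 F [ 0.4 -0.2 -0.7] w 0.0037 tilt [ 0.008 -0.003 -1.   ]
```

The jaws closed to 3.7 mm, so they missed the bar. I need to look.

```bash
python3 - <<'E'
from h import *
t=camera('top')[:,:,::-1]; s=camera('side')[:,:,::-1]; w=camera('wrist')[:,:,::-1]
cv2.imwrite('pics/full_t3.png',t);cv2.imwrite('pics/full_s3.png',s);cv2.imwrite('pics/full_w3.png',w)
u=proj('side',[[.617,.16,.045]])[0].astype(int);print(u,proj('side',[[.6181,.1591,.029],[.617,.16,.0595],[.6147,.137,.0595],[.6193,.183,.0595]]))
z=lambda im,k:cv2.resize(im,None,fx=k,fy=k,interpolation=cv2.INTER_CUBIC)
m=np.zeros((600,800,3),np.uint8)
a=z(s[u[1]-50:u[1]+50,u[0]-66:u[0]+66],6);m[:600,:792]=a
b=z(w,.6);m[600-b.shape[0]:,800-b.shape[1]:]=b
cv2.imwrite('pics/m3.png',m);print(u-[66,50])
E
```

```text
[267 161] [[268.26087971 165.44364209]
 [268.10229391 157.3068074 ]
 [268.03566105 162.37308758]
 [268.16708712 152.38040121]]
[201 111]
```

View pics/m3.png

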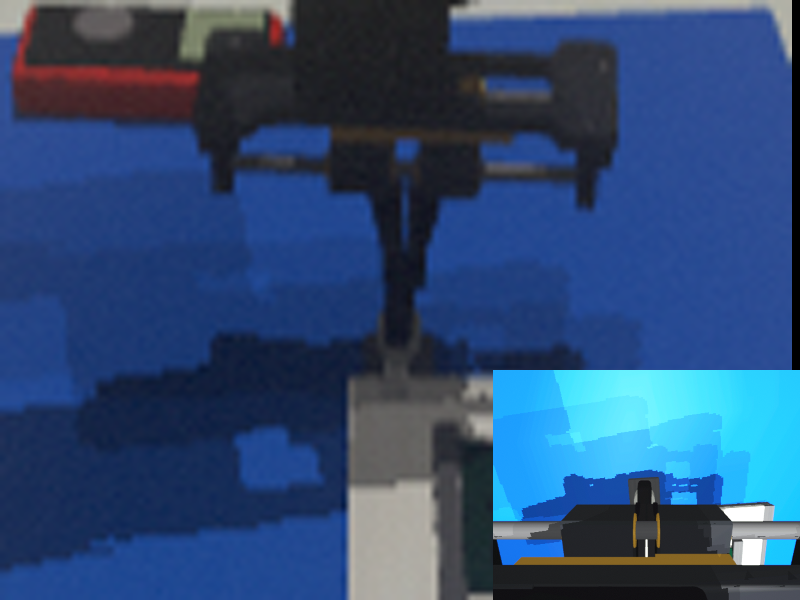

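```bash
python3 - <<'E'
from h import *
o=robot.get_obs();M=R.from_quat(o['tool_rot']).as_matrix();p=np.array(o['position'])
print(proj('wrist',[p,p+M@[.011,0,0],p+M@[-.008,0,0],[.617,.16,.0595],[.6147,.137,.0595],[.6193,.183,.0595]]).round(0))
w=cv2.imread('pics/full_w3.png')
z=lambda im,k:cv2.resize(im,None,fx=k,fy=k,interpolation=cv2.INTER_CUBIC)
w=w[160:340,130:380]
cv2.imwrite('pics/w3c.png',z(w,3.2))
E
```

```text
[[256. 220.]
 [256. 214.]
 [256. 225.]
 [254. 231.]
 [256. 269.]
 [253. 191.]]
```

View pics/w3c.png

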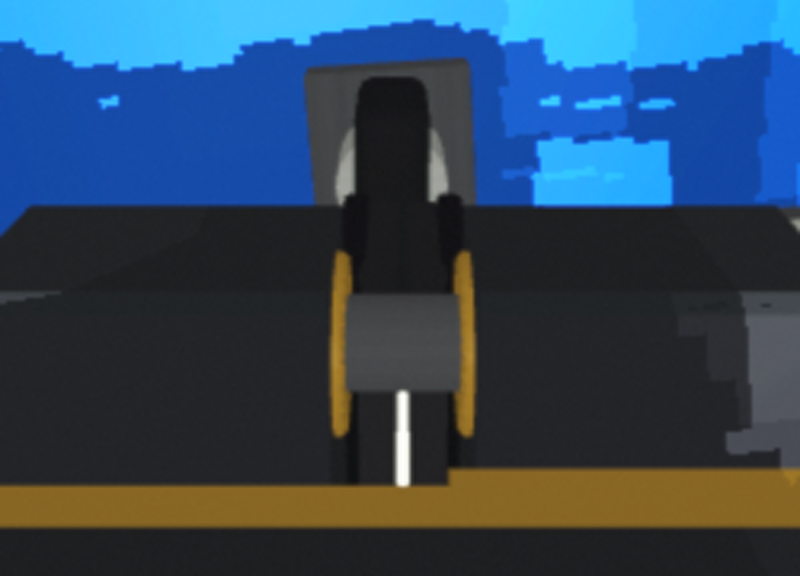

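The fingertips in this crop, at columns 345-370 and 440-463, straddle the bar at 358-435. That disagrees with the width reading, so I'll test with a small turn and watch the moment.

```bash
python3 -m inch '[[[0,0,0,0.1,0],[0,0,0,0.1,0],[0,0,0,0,0],[0,0,0,0,0]]]' 25
python3 - <<'E'
from h import *
o=robot.get_obs();print(o['moment'],o['grip_width'],o['ft_force'])
w=camera('wrist')[:,:,::-1][160:340,130:380];s=camera('side')[:,:,::-1][111:211,201:333]
z=lambda im,k:cv2.resize(im,None,fx=k,fy=k,interpolation=cv2.INTER_CUBIC)
m=np.zeros((600,800,3),np.uint8);a=z(w,1.6);m[:a.shape[0],:a.shape[1]]=a
a=z(s[30:90,30:115],5);a=cv2.convertScaleAbs(a,alpha=2.2,beta=20);m[290:290+a.shape[0],:a.shape[1]]=a[:310]
a=z(cv2.imread('pics/full_w3.png')[160:340,130:380],1.6);m[:a.shape[0],400:400+a.shape[1]]=a
cv2.imwrite('pics/m4.png',m)
E
python3 h.py .616 .160 .04 -0.14
```

```text
time: 5.95
position: [0.6181, 0.159, 0.0401]
tool_rot: [0.58, 0.404, -0.577, 0.409]
ft_force: [0.4, 0.3, 0.4]
grip_width: 0.0006
[ 0.01304526 -0.05458461 -0.00183599] 0.0005622347388035133 [0.39166811 0.27723308 0.44719998]
t6.0 pos [0.618  0.1591 0.0401] phi -0.345 turn -0.205 cm now [ 0.01 -0.22 -0.02] after turn [ 0.01 -0.21 -0.06] q6 0.43 F [ 0.1 -0.  -0.6] w 0.0005 tilt [ 0.008 -0.003 -1.   ]
```

View pics/m4.png

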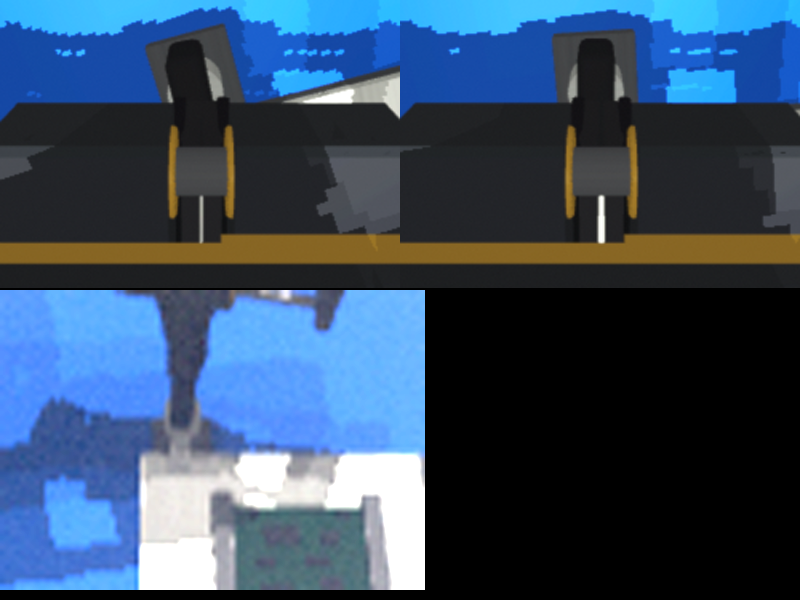

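The bar did not turn and the fingers shut completely, so they are not around it. Since this is black on black, I'll stretch the dark tones and overlay the projected TCP and bar points.

```bash
python3 - <<'E'
from h import *
o=robot.get_obs();M=R.from_quat(o['tool_rot']).as_matrix();p=np.array(o['position'])
z=lambda im,k:cv2.resize(im,None,fx=k,fy=k,interpolation=cv2.INTER_CUBIC)
g=lambda im:np.clip((im.astype(float)/255)**.45*1.3*255-40,0,255).astype(np.uint8)
m=np.zeros((600,800,3),np.uint8)
w=camera('wrist')[:,:,::-1][170:270,215:295];s=camera('side')[:,:,::-1][130:190,240:300]
a=g(z(w.copy(),5.5));m[:550,:440]=a[:550,:440]
a=g(z(s.copy(),6));m[:360,440:800]=a
t=camera('top')[:,:,::-1][160:200,185:245];a=g(z(t.copy(),6));m[360:600,440:800]=a
cv2.imwrite('pics/m5.png',m)
P=[p+M@[.011,0,0],p,p+M@[-.05,0,0],[.6147,.137,.0595],[.6147,.137,.0335],[.6193,.183,.0595],[.617,.16,.0595]]
print('w',((proj('wrist',P)-[215,170])*5.5).round(0).tolist());print('s',((proj('side',P)-[240,130])*6+[440,0]).round(0).tolist());print('t',((proj('top',P)-[185,160])*6+[440,360]).round(0).tolist())
E
```

```text
w [[223.0, 244.0], [223.0, 276.0], [224.0, 483.0], [267.0, 539.0], [260.0, 431.0], [154.0, 125.0], [212.0, 339.0]]
s [[610.0, 213.0], [610.0, 196.0], [612.0, 115.0], [608.0, 194.0], [607.0, 235.0], [609.0, 134.0], [609.0, 164.0]]
t [[540.0, 451.0], [537.0, 446.0], [521.0, 421.0], [576.0, 441.0], [583.0, 454.0], [482.0, 437.0], [529.0, 439.0]]
```

View pics/m5.png

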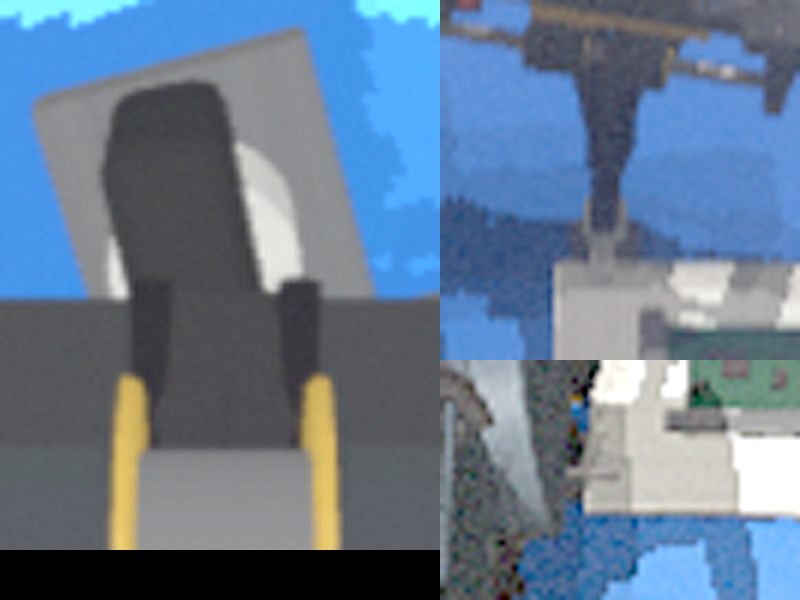

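Depth from the finger spread settles it. With 87 mm between the open fingertips spanning 162 px, the visible tips are 24 mm *behind* the reported TCP, not 11 mm ahead. That puts the jaws about 4 mm above the bar, which fits the free closing. I'll treat the real tips as reported z + 24 mm, then open, turn back and go about 30 mm lower while watching the force.

```bash
python3 -m inch '[[[0,0,0,-0.1,1],[0,0,0,-0.1,1],[0,0,0,0,1],[0,0,0,0,1],[0,0,0,0,1],[0,0,0,0,1],[0,0,0,0,1],[0,0,0,0,1]]]' 25 
python3 -m inch '[[[0.5,0,0,0,1],[0.5,0,0,0,1],[0.5,0,0,0,1],[0,0,0,0,1]]]'
python3 h.py .616 .160 .010 -0.14
```

```text
time: 6.87
position: [0.6181, 0.1591, 0.0401]
tool_rot: [0.536, 0.46, -0.533, 0.466]
ft_force: [-1.6, 0.4, 0.5]
grip_width: 0.0457
time: 7.2
position: [0.6183, 0.1591, 0.0238]
tool_rot: [0.536, 0.46, -0.533, 0.466]
ft_force: [-0.2, -0.1, -0.0]
grip_width: 0.0726
t7.2 pos [0.6183 0.1591 0.0238] phi -0.144 turn -0.004 cm now [ 1.38 -0.26 -0.06] after turn [ 1.38 -0.26 -0.06] q6 0.23 F [-0.2 -0.1 -0. ] w 0.0726 tilt [ 0.009 -0.003 -1.   ]
```

```bash
python3 -m inch '[[[0.5,-0.2,0,0,1],[0.5,0,0,0,1],[0.3,0,0,0,1],[0,0,0,0,1]]]' | grep -A0 force
python3 -m inch '[[[0,0,0,0,0],[0,0,0,0,0],[0,0,0,0,0],[0,0,0,0,0],[0,0,0,0,0],[0,0,0,0,0],[0,0,0,0,0],[0,0,0,0,0]]]' 25 >/dev/null
python3 -m inch '[[[0,0,0,0,0],[0,0,0,0,0],[0,0,0,0,0],[0,0,0,0,0],[0,0,0,0,0]]]' >/dev/null
python3 h.py .616 .160 .010 -0.14
```

```text
ft_force: [1.1, 0.0, 0.4]
t8.6 pos [0.6162 0.1594 0.0096] phi -0.144 turn -0.004 cm now [-0.04 -0.03 -0.06] after turn [-0.04 -0.03 -0.06] q6 0.23 F [ 2.  -0.  -1.8] w 0.0127 tilt [ 0.009 -0.003 -1.   ]
```

The knob is gripped (12.7 mm against 13). Turning clockwise.

```bash
python3 -m inch '[[[0,0,0,0.12,0],[0,0,0,0.12,0],[0,0,0,0.12,0],[0,0,0,0.12,0],[0,0,0,0.12,0],[0,0,0,0.12,0],[0,0,0,0.12,0],[0,0,0,0,0]]]'
python3 h.py .616 .160 .010 -1.57
```

```text
time: 9.28
position: [0.6154, 0.1599, 0.0096]
tool_rot: [0.682, 0.191, -0.679, 0.194]
ft_force: [0.1, -0.2, 0.7]
grip_width: 0.0128
t9.3 pos [0.6154 0.1599 0.0096] phi -1.019 turn 0.551 cm now [-0.04  0.02 -0.05] after turn [-0.04 -0.01 -0.06] q6 1.10 F [ 0.1 -0.2  0.7] w 0.0128 tilt [ 0.006 -0.003 -1.   ]
```

```bash
python3 -m inch '[[[0,0,0,0.12,0],[0,0,0,0.12,0],[0,0,0,0.12,0],[0,0,0,0.12,0],[0,0,0,0.06,0],[0,0,0,0,0],[0,0,0,0,0]]]'
python3 h.py .616 .160 .010 -1.57
python3 -m inch '[[[0,0,0,0,1],[0,0,0,0,1],[0,0,0,0,1],[0,0,0,0,1],[0,0,0,0,1],[0,0,0,0,1],[0,0,0,0,1],[0,0,0,0,1]]]' >/dev/null
python3 -m inch '[[[-1,0,0,0,1],[-2,0,0,0,1],[-3,0,0,0,1],[-3,0,0,0,1],[-3,0,0,0,1],[-1,0,0,0,1],[0,0,0,0,1]]]'
python3 h.py .4287 -.2604 .15 -2.717
```

```text
time: 9.87
position: [0.6153, 0.1605, 0.0096]
tool_rot: [0.709, 0.003, -0.705, 0.004]
ft_force: [0.5, 0.6, 0.7]
grip_width: 0.0127
t9.9 pos [0.6153 0.1605 0.0096] phi -1.562 turn 0.008 cm now [-0.04  0.05 -0.07] after turn [-0.04  0.05 -0.07] q6 1.64 F [0.5 0.6 0.7] w 0.0127 tilt [ 0.006 -0.002 -1.   ]
time: 11.12
position: [0.6131, 0.1605, 0.1456]
tool_rot: [0.708, 0.006, -0.707, 0.008]
ft_force: [-0.1, -0.8, -0.1]
grip_width: 0.0866
t11.1 pos [0.6131 0.1605 0.1456] phi -1.552 turn 1.165 cm now [-0.35 41.73 19.23] after turn [ -0.31  34.14 -30.76] q6 1.63 F [-0.1 -0.8 -0.1] w 0.0866 tilt [ 0.001 -0.003 -1.   ]
```

```bash
python3 -m inch '[[[0,0,0,0.12,1],[0,0,0,0.12,1],[0,0,0,0.12,1],[0,0,0,0.12,1],[0,0,0,0.12,1],[0,0,0,0.12,1],[0,0,0,0.12,1],[0,0,0,0.12,1]]]' >/dev/null
python3 -m inch '[[[0,0,0,0.1,1],[0,0,0,0.1,1],[0,2.8,-2.5,0,1],[0,2.8,-2.5,0,1],[0,2.8,-2.5,0,1],[0,2.8,-2.5,0,1],[0,2.8,-2.5,0,1],[0,2.8,-2.5,0,1]]]' >/dev/null
python3 h.py .4287 -.2604 .12 -2.717
```

```text
t12.4 pos [ 0.5002 -0.0407  0.1291] phi -2.751 turn -0.034 cm now [  1.06  14.95 -17.61] after turn [  1.08  15.54 -17.09] q6 2.46 F [ 0.2 -0.4 -0.7] w 0.0872 tilt [-0.022  0.    -1.   ]
```

```bash
python3 -m inch '[[[0,2.6,-2.8,-0.034,1],[0,2.6,-2.8,0,1],[0,2.6,-2.8,0,1],[0,2.6,-2.8,0,1],[0,2.5,-2.8,0,1],[0,1.2,-1.5,0,1],[0,0,0,0,1],[0,0,0,0,1]]]' >/dev/null
python3 h.py .4287 -.2604 .10 -2.717
python3 - <<'E'
from h import *
c=ci('wrist'); save('wrist','w6.png',None,1.5)
d=np.array([.412,-.911,0]);n=np.array([.911,.412,0]);O=np.array([.4287,-.2604,0])
P=[O+d*a+n*b+[0,0,h] for a,b,h in((.115,.015,.005),(.115,-.015,.005),(.015,.015,.042),(.015,-.015,.042),(-.015,.015,.042),(-.015,-.015,.042))]
print((proj('wrist',P,c)*1.5).round(0).tolist()); np.savez('w6.npz',K=c[0],r=c[1],t=c[2])
E
```

```text
t13.1 pos [ 0.4203 -0.2512  0.1224] phi -2.724 turn -0.007 cm now [ 2.2  -0.46 -1.23] after turn [ 2.2  -0.45 -1.23] q6 1.99 F [ 0.5 -0.5 -1.1] w 0.0871 tilt [-0.036  0.008 -0.999]
[[340.0, 50.0], [393.0, 50.0], [342.0, 236.0], [397.0, 236.0], [344.0, 289.0], [396.0, 288.0]]
```

View pics/w6.png

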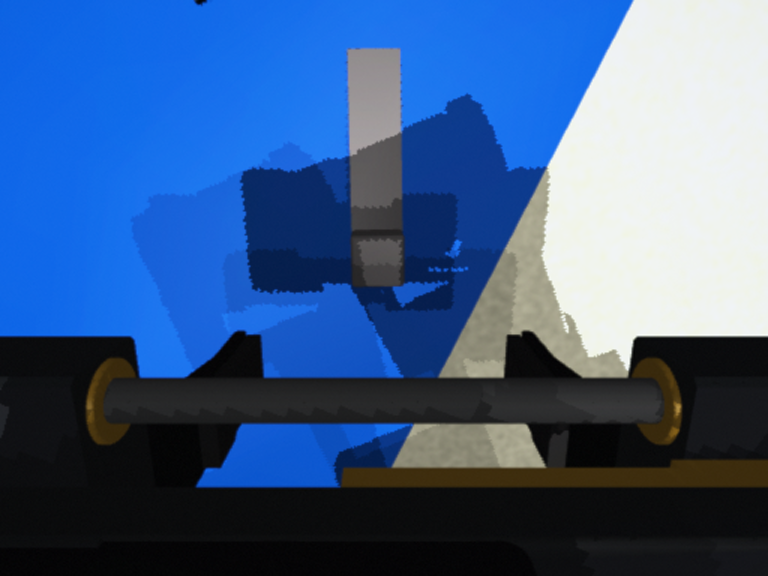

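The wedge block top is at (352-404, 237-287) and the thin edge at (347-401, 48). Along its length that matches the prediction to 1 mm. Laterally it is about 8 px (up to 4 mm) towards tool +y, probably partly arm settling. Yaw is fine. Descending.

```bash
python3 -m inch '[[[1.5,-0.2,-0.6,-0.007,1],[1.5,0,-0.4,0,1],[1,0,0,0,1],[1,0,0,0,1],[0,0,0,0,1],[0,0,0,0,1]]]' | grep force
python3 h.py .4265 -.2615 -.012 -2.717
```

```text
ft_force: [-0.6, 0.8, 0.0]
t13.7 pos [ 0.4256 -0.2489  0.0687] phi -2.705 turn 0.012 cm now [ 8.04  0.2  -1.41] after turn [ 8.04  0.19 -1.41] q6 1.98 F [-0.6  0.8  0. ] w 0.0872 tilt [-0.04   0.013 -0.999]
```

The tool is tilted about 2.4°, built up by lag in the fast inward move. Since turning the wedge about a tilted axis would unlevel it, I'll try to undo the tilt: fast outward, slow back.

```bash
python3 -m inch '[[[0,-2.2,-3.2,0,1],[0,-2.2,-3.2,0,1],[0,-2.2,-3.2,0,1],[0,-2.2,-3.2,0,1]]]' >/dev/null
python3 h.py .4265 -.2615 -.012 -2.717
python3 -m inch '[[[0,1.1,1.6,0,1],[0,1.1,1.6,0,1],[0,1.1,1.6,0,1],[0,1.1,1.6,0,1]]]' >/dev/null
python3 h.py .4265 -.2615 -.012 -2.717
```

```text
t14.0 pos [ 0.5512 -0.3129  0.0596] phi -2.698 turn 0.019 cm now [8.05 8.76 9.57] after turn [8.05 8.94 9.4 ] q6 2.02 F [ 0.9 -0.5  0. ] w 0.0871 tilt [-0.06   0.031 -0.998]
t14.3 pos [ 0.5036 -0.2831  0.0645] phi -2.693 turn 0.024 cm now [7.95 5.8  5.08] after turn [7.95 5.93 4.93] q6 2.01 F [ 0.1  0.8 -0.3] w 0.0870 tilt [-0.036  0.012 -0.999]
```

```bash
python3 -m inch '[[[0,1.1,1.6,0,1],[0,1.1,1.6,0,1],[0,1.1,1.0,0,1],[0,1.1,0.5,0,1],[0,0.5,0,0,1],[0,0,0,0,1],[0,0,0,0,1]]]' >/dev/null
python3 h.py .4265 -.2615 -.012 -2.717; python3 -c "from h import *;print(robot.get_obs()['q'].round(3))"
```

```text
t14.9 pos [ 0.4356 -0.2519  0.0712] phi -2.683 turn 0.034 cm now [ 8.34  1.01 -0.7 ] after turn [ 8.33  1.   -0.75] q6 1.96 F [-1.   0.5 -0.6] w 0.0867 tilt [-0.037  0.014 -0.999]
[-0.737  0.58   1.816 -0.021  0.783  1.962]
```

Sudden outward acceleration adds negative tilt and hard inward acceleration removes it. So: ramp outward gently, reverse abruptly, then stop gently.

```bash
python3 -m inch '[[[0,-0.4,-0.6,0,1],[0,-0.8,-1.2,0,1],[0,-1.2,-1.8,0,1],[0,-1.6,-2.4,0,1],[0,-2.0,-3.0,0,1],[0,-2.2,-3.2,0,1]]]' >/dev/null
python3 h.py .4265 -.2615 -.012 -2.717
python3 -m inch '[[[0,2.2,3.2,0,1],[0,1.9,2.8,0,1],[0,1.6,2.4,0,1],[0,1.2,1.8,0,1],[0,0.8,1.2,0,1],[0,0.4,0.6,0,1],[0,0.2,0.3,0,1],[0,0,0,0,1]]]' >/dev/null
python3 h.py .4265 -.2615 -.012 -2.717
```

```text
t15.4 pos [ 0.5669 -0.3235  0.0655] phi -2.682 turn 0.035 cm now [ 8.44  9.6  11.49] after turn [ 8.44 10.01 11.14] q6 2.01 F [ 0.8 -0.8 -0.1] w 0.0871 tilt [-0.041  0.018 -0.999]
t16.1 pos [ 0.4733 -0.2746  0.0641] phi -2.680 turn 0.037 cm now [7.59 3.56 3.35] after turn [7.6  3.68 3.22] q6 1.97 F [-0.5 -0.1  0.2] w 0.0868 tilt [ 0.    -0.014 -1.   ]
```

That worked; the tilt is down to 0.014. Now gentle moves only.

```bash
python3 -m inch '[[[0.5,0.4,0.4,0.037,1],[1,0.8,0.7,0,1],[1,0.8,0.7,0,1],[1,0.6,0.6,0,1],[0.8,0.4,0.4,0,1],[0.5,0.3,0.2,0,1],[0.3,0.1,0.1,0,1],[0,0,0,0,1]]]' | grep force
python3 h.py .4265 -.2615 -.012 -2.717
```

```text
ft_force: [-0.8, 0.0, 0.6]
t16.8 pos [ 0.4432 -0.2725  0.0127] phi -2.717 turn -0.000 cm now [2.4  1.08 1.77] after turn [2.4  1.08 1.77] q6 1.97 F [-0.8  0.   0.6] w 0.0869 tilt [ 0.02  -0.03  -0.999]
```

```bash
python3 -m inch '[[[-0.5,0,0,0,1],[-1,0,0,0,1],[-1,0,0,0,1],[-0.5,0,0,0,1],[0,0,0,0,1]]]' >/dev/null
python3 h.py .4265 -.2615 -.012 -2.717
python3 -m inch '[[[0,-1.5,-2.2,0,1],[0,-1.3,-1.9,0,1],[0,-1.0,-1.5,0,1],[0,-0.7,-1.0,0,1],[0,-0.4,-0.6,0,1],[0,-0.2,-0.3,0,1],[0,0,0,0,1]]]' >/dev/null
python3 h.py .4265 -.2615 -.012 -2.717
```

```text
t17.2 pos [ 0.4461 -0.2741  0.0474] phi -2.717 turn -0.000 cm now [5.84 1.32 2.2 ] after turn [5.84 1.32 2.2 ] q6 1.97 F [0.2 0.2 1.1] w 0.0870 tilt [ 0.025 -0.035 -0.999]
t17.8 pos [ 0.5265 -0.3223  0.0563] phi -2.716 turn 0.001 cm now [6.32 6.67 9.96] after turn [6.32 6.68 9.96] q6 2.00 F [ 0.5 -0.8 -0.5] w 0.0874 tilt [ 0.028 -0.037 -0.999]
```

```bash
python3 -m inch '[[[0,0.4,0.6,0,1],[0,0.8,1.2,0,1],[0,1.2,1.8,0,1],[0,1.6,2.4,0,1],[0,2.0,3.0,0,1],[0,2.2,3.2,0,1]]]' >/dev/null
python3 -m inch '[[[0,-2.2,-3.2,0,1],[0,-1.9,-2.8,0,1],[0,-1.6,-2.4,0,1],[0,-1.2,-1.8,0,1],[0,-0.8,-1.2,0,1],[0,-0.4,-0.6,0,1],[0,-0.2,-0.3,0,1],[0,0,0,0,1]]]' >/dev/null
python3 h.py .4265 -.2615 -.012 -2.717
```

```text
t18.9 pos [ 0.4566 -0.2582  0.0337] phi -2.716 turn 0.001 cm now [4.73 2.7  0.61] after turn [4.73 2.7  0.61] q6 2.00 F [-0.  -0.6  0.4] w 0.0870 tilt [-0.064  0.048 -0.997]
```

```bash
python3 -m inch '[[[-0.3,-0.4,-0.6,0,1],[-0.6,-0.8,-1.2,0,1],[-0.6,-1.2,-1.8,0,1],[0,-1.6,-2.4,0,1],[0,-2.0,-3.0,0,1],[0,-2.2,-3.2,0,1]]]' >/dev/null
python3 -m inch '[[[0,2.2,3.2,0,1],[0,1.9,2.8,0,1],[0,1.6,2.4,0,1],[0,1.2,1.8,0,1],[0,0.8,1.2,0,1],[0,0.4,0.6,0,1],[0,0.2,0.3,0,1],[0,0,0,0,1]]]' >/dev/null
python3 h.py .4265 -.2615 -.012 -2.717
```

```text
t20.1 pos [ 0.464  -0.2659  0.0438] phi -2.718 turn -0.001 cm now [5.8  3.04 1.57] after turn [5.8  3.04 1.57] q6 2.00 F [ 0.4 -0.4 -0. ] w 0.0870 tilt [-0.058  0.044 -0.997]
```

```bash
t(){ python3 -c "
from h import *
o=robot.get_obs();p=o['position'];M=R.from_quat(o['tool_rot']).as_matrix();r=np.hypot(*p[:2]);u=np.array([p[0],p[1]])/r
print('t%.2f r %.3f z %.3f rad tilt %.4f tan %.4f'%(o['time'],r,p[2],u@M[:2,0],np.cross(u,M[:2,0])),o['q'].round(3))" 2>/dev/null; }; t
python3 -m inch '[[[0,-1.5,-2.2,0,1],[0,0,0,0,1]]]' >/dev/null;t
python3 -m inch '[[[0,0,0,0,1],[0,0,0,0,1]]]' >/dev/null;t
python3 -m inch '[[[0,1.5,2.2,0,1],[0,0,0,0,1]]]' >/dev/null;t
python3 -m inch '[[[0,0,0,0,1],[0,0,0,0,1]]]' >/dev/null;t
python3 -m inch '[[[-1,0,0,0,1],[-1,0,0,0,1]]]' >/dev/null;t
python3 -m inch '[[[-1,0,0,0,1],[0,0,0,0,1],[0,0,0,0,1]]]' >/dev/null;t
```

```text
t20.08 r 0.535 z 0.044 rad tilt -0.0724 tan 0.0095 [-0.726  0.666  1.723 -0.008  0.825  1.998]
t20.25 r 0.563 z 0.043 rad tilt -0.0706 tan 0.0091 [-0.718  0.692  1.653 -0.006  0.868  2.006]
t20.42 r 0.566 z 0.043 rad tilt -0.0675 tan 0.0085 [-0.718  0.693  1.648 -0.006  0.868  2.006]
t20.58 r 0.539 z 0.044 rad tilt -0.0666 tan 0.0084 [-0.726  0.667  1.716 -0.007  0.825  1.999]
t20.75 r 0.539 z 0.045 rad tilt -0.0660 tan 0.0083 [-0.726  0.666  1.717 -0.007  0.825  1.999]
t20.92 r 0.540 z 0.064 rad tilt -0.0696 tan 0.0091 [-0.726  0.636  1.702 -0.007  0.873  1.998]
t21.17 r 0.545 z 0.079 rad tilt -0.0617 tan 0.0074 [-0.725  0.615  1.689 -0.007  0.9    1.998]
```

```bash
cat > t.sh <<'E'
python3 -c "
from h import *
o=robot.get_obs();p=o['position'];M=R.from_quat(o['tool_rot']).as_matrix();r=np.hypot(*p[:2]);u=np.array([p[0],p[1]])/r
print('t%.2f r %.3f z %.3f rad tilt %.4f tan %.4f'%(o['time'],r,p[2],u@M[:2,0],np.cross(u,M[:2,0])))" 2>/dev/null
E
python3 -m inch '[[[0,-2.2,-3.2,0,1],[0,-2.2,-3.2,0,1]]]' >/dev/null;sh t.sh
python3 -m inch '[[[0,-2.2,-3.2,0,1]]]' >/dev/null;sh t.sh
python3 -m inch '[[[0,0,0,0,1],[0,0,0,0,1],[0,0,0,0,1]]]' >/dev/null;sh t.sh
python3 -m inch '[[[0,1.1,1.6,0,1],[0,1.1,1.6,0,1]]]' >/dev/null;sh t.sh
python3 -m inch '[[[0,1.1,1.6,0,1],[0,1.1,1.6,0,1]]]' >/dev/null;sh t.sh
python3 -m inch '[[[0,0.6,0.8,0,1],[0,0,0,0,1],[0,0,0,0,1]]]' >/dev/null;sh t.sh
```

```text
t21.33 r 0.611 z 0.073 rad tilt -0.0786 tan 0.0103
t21.42 r 0.649 z 0.070 rad tilt -0.0814 tan 0.0107
t21.67 r 0.660 z 0.070 rad tilt -0.0692 tan 0.0087
t21.83 r 0.622 z 0.072 rad tilt -0.0655 tan 0.0083
t22.00 r 0.580 z 0.074 rad tilt -0.0674 tan 0.0087
t22.25 r 0.559 z 0.076 rad tilt -0.0774 tan 0.0107
```

```bash

python3 -m inch '[[[0,-0.4,-0.6,0,1],[0,-0.8,-1.2,0,1],[0,-1.2,-1.8,0,1],[0,-1.6,-2.4,0,1]]]' >/dev/null;sh t.sh
python3 -m inch '[[[0,-2.0,-3.0,0,1],[0,-2.2,-3.2,0,1]]]' >/dev/null;sh t.sh
python3 -m inch '[[[0,2.2,3.2,0,1],[0,1.9,2.8,0,1]]]' >/dev/null;sh t.sh
python3 -m inch '[[[0,1.6,2.4,0,1],[0,1.2,1.8,0,1],[0,0.8,1.2,0,1]]]' >/dev/null;sh t.sh
python3 -m inch '[[[0,0.4,0.6,0,1],[0,0.2,0.3,0,1],[0,0,0,0,1]]]' >/dev/null;sh t.sh
```

```text
t22.58 r 0.629 z 0.071 rad tilt -0.0831 tan 0.0116
t22.75 r 0.707 z 0.064 rad tilt -0.0835 tan 0.0114
t22.92 r 0.669 z 0.063 rad tilt -0.0446 tan 0.0057
t23.17 r 0.609 z 0.061 rad tilt -0.0409 tan 0.0052
t23.42 r 0.598 z 0.061 rad tilt -0.0416 tan 0.0056
```

```bash

python3 -m inch '[[[0,-0.4,-0.6,0,1],[0,-0.8,-1.2,0,1],[0,-1.2,-1.8,0,1],[0,-1.6,-2.4,0,1],[0,-2.0,-3.0,0,1],[0,-2.2,-3.2,0,1]]]' >/dev/null;sh t.sh
python3 -m inch '[[[0,2.2,3.2,0,1],[0,1.9,2.8,0,1]]]' >/dev/null;sh t.sh
python3 -m inch '[[[0,1.6,2.4,0,1],[0,1.6,2.4,0,1],[0,1.6,2.4,0,1],[0,1.6,2.4,0,1],[0,1.6,2.4,0,1]]]' >/dev/null;sh t.sh
python3 h.py .4265 -.2615 -.012 -2.717
```

```text
t23.92 r 0.751 z 0.057 rad tilt -0.0410 tan 0.0055
t24.08 r 0.717 z 0.054 rad tilt 0.0044 tan -0.0005
t24.50 r 0.586 z 0.049 rad tilt 0.0243 tan -0.0037
t24.5 pos [ 0.5026 -0.3006  0.0489] phi -2.721 turn -0.004 cm now [5.88 5.42 6.81] after turn [5.88 5.39 6.83] q6 1.99 F [0.2 0.2 0.2] w 0.0874 tilt [ 0.019 -0.016 -1.   ]
```

```bash

python3 -m inch '[[[0,1.7,2.1,0,1],[0,1.4,1.7,0,1],[0,0.6,0.6,0,1],[0,0,0,0,1],[0,0,0,0,1]]]' >/dev/null;sh t.sh
python3 h.py .4265 -.2615 -.012 -2.717
```

```text
t24.92 r 0.530 z 0.048 rad tilt 0.0290 tan -0.0040
t24.9 pos [ 0.4519 -0.2768  0.048 ] phi -2.721 turn -0.004 cm now [5.91 1.77 2.59] after turn [5.91 1.76 2.6 ] q6 1.96 F [-0.4  0.1  0.5] w 0.0869 tilt [ 0.023 -0.019 -1.   ]
```

```bash

python3 -m inch '[[[0,0.9,1.3,0,1],[0,0.9,1.3,0,1],[0,0,0,0,1],[0,0,0,0,1]]]' >/dev/null;sh t.sh
python3 -m inch '[[[1.5,0,0,0,1],[1.5,0,0,0,1],[0,0,0,0,1],[0,0,0,0,1]]]' >/dev/null;sh t.sh
python3 h.py .4265 -.2615 -.012 -2.717
```

```text
t25.25 r 0.512 z 0.048 rad tilt 0.0466 tan -0.0073
t25.58 r 0.526 z 0.019 rad tilt 0.0621 tan -0.0101
t25.6 pos [ 0.4457 -0.2786  0.0188] phi -2.720 turn -0.003 cm now [2.91 1.14 2.51] after turn [2.91 1.13 2.52] q6 1.94 F [-0.2 -0.7 -0.4] w 0.0867 tilt [ 0.047 -0.041 -0.998]
```

```bash

python3 -m inch '[[[-0.6,0.3,0.4,0,1],[-0.8,0.6,0.9,0,1],[-0.8,1.0,1.4,0,1],[0,1.3,2.0,0,1]]]' >/dev/null;sh t.sh
python3 -m inch '[[[0,-1.3,-2.0,0,1],[0,-1.0,-1.5,0,1]]]' >/dev/null;sh t.sh
python3 -m inch '[[[0,-0.6,-0.9,0,1],[0,-0.3,-0.5,0,1],[0,0,0,0,1]]]' >/dev/null;sh t.sh
python3 h.py .4265 -.2615 -.012 -2.717
```

```text
t25.92 r 0.476 z 0.041 rad tilt 0.0776 tan -0.0132
t26.08 r 0.496 z 0.044 rad tilt 0.0502 tan -0.0075
t26.33 r 0.515 z 0.048 rad tilt 0.0557 tan -0.0087
t26.3 pos [ 0.4374 -0.2716  0.0484] phi -2.719 turn -0.002 cm now [5.95 0.72 1.67] after turn [5.95 0.72 1.67] q6 1.94 F [-0.3  1.  -0.2] w 0.0869 tilt [ 0.043 -0.037 -0.998]
```

```bash

python3 -m inch '[[[0,-0.3,-0.4,0,1],[0,-0.6,-0.8,0,1],[0,-0.8,-1.2,0,1],[0,-0.8,-1.2,0,1],[0,-0.6,-0.8,0,1],[0,-0.3,-0.4,0,1]]]' >/dev/null;sh t.sh
python3 -m inch '[[[0,0.4,0.6,0,1],[0,0.8,1.2,0,1],[0,1.2,1.8,0,1],[0,1.6,2.4,0,1],[0,1.9,2.8,0,1]]]' >/dev/null;sh t.sh
python3 -m inch '[[[0,-1.9,-2.8,0,1],[0,-1.5,-2.3,0,1]]]' >/dev/null;sh t.sh
python3 h.py .4265 -.2615 -.012 -2.717
```

```text
t26.83 r 0.576 z 0.053 rad tilt 0.0538 tan -0.0084
t27.25 r 0.476 z 0.047 rad tilt 0.0683 tan -0.0114
t27.42 r 0.485 z 0.041 rad tilt -0.0063 tan 0.0050
t27.4 pos [ 0.4179 -0.2465  0.041 ] phi -2.720 turn -0.003 cm now [ 5.28 -0.17 -1.76] after turn [ 5.28 -0.16 -1.76] q6 1.95 F [ 2.7 -3.1  1. ] w 0.0866 tilt [-0.003  0.008 -1.   ]
```

```bash

python3 -m inch '[[[0,-0.6,-1.0,0,1],[0,-0.2,-0.4,0,1],[0,0,0,0,1]]]' >/dev/null;sh t.sh
python3 h.py .4265 -.2615 -.012 -2.717
```

```text
t27.67 r 0.499 z 0.040 rad tilt -0.0111 tan 0.0061
t27.7 pos [ 0.4294 -0.2542  0.04  ] phi -2.719 turn -0.002 cm now [ 5.2   0.55 -0.61] after turn [ 5.2   0.55 -0.61] q6 1.95 F [ 0.7 -0.8 -0.4] w 0.0873 tilt [-0.006  0.011 -1.   ]
```

Good: 6 mm off, tilt 0.01. Slow descent from here, in small ramped rows.

```bash

python3 -m inch '[[[0.3,0.1,-0.1,0,1],[0.5,0.2,-0.2,0,1],[0.7,0.2,-0.2,0,1],[0.7,0,-0.1,0,1],[0.7,0,0,0,1],[0.7,0,0,0,1],[0.6,0,0,0,1],[0.3,0,0,0,1]]]' |grep force;sh t.sh
python3 h.py .4265 -.2615 -.012 -2.717
```

```text
ft_force: [0.7, 0.0, 0.4]
t28.33 r 0.504 z -0.009 rad tilt -0.0056 tan 0.0044
t28.3 pos [ 0.4285 -0.2651 -0.0087] phi -2.720 turn -0.003 cm now [0.33 0.04 0.4 ] after turn [0.33 0.04 0.4 ] q6 1.94 F [0.7 0.  0.4] w 0.0866 tilt [-0.002  0.007 -1.   ]
```

```bash

python3 -m inch '[[[0.2,0,0.2,0,0],[0,0,0,0,0],[0,0,0,0,0],[0,0,0,0,0],[0,0,0,0,0],[0,0,0,0,0],[0,0,0,0,0],[0,0,0,0,0]]]' 25 >/dev/null
python3 -m inch '[[[0,0,0,0,0],[0,0,0,0,0]]]' |grep -E "force|width";sh t.sh
python3 h.py .4265 -.2615 -.012 -2.717
```

```text
ft_force: [-0.4, 0.3, -1.4]
grip_width: 0.0296
t29.17 r 0.502 z -0.011 rad tilt -0.0059 tan 0.0045
t29.2 pos [ 0.4276 -0.2625 -0.0111] phi -2.719 turn -0.002 cm now [0.09 0.06 0.13] after turn [0.09 0.06 0.13] q6 1.94 F [-0.4  0.3 -1.4] w 0.0296 tilt [-0.003  0.007 -1.   ]
```

Wedge gripped (29.6 mm), tilt 0.007. Lift, then turn to face the fixture.

```bash

python3 -m inch '[[[-0.3,0,0,0,0],[-0.6,0,0,0,0],[-0.8,0,0,0,0],[-0.6,0,0,0,0],[-0.3,0,0,0,0],[0,0,0,0,0]]]' |grep -E "force|width";sh t.sh
python3 -m inch '[[[0,0,0,-0.06,0],[0,0,0,-0.12,0],[0,0,0,-0.12,0],[0,0,0,-0.12,0],[0,0,0,-0.12,0],[0,0,0,-0.12,0],[0,0,0,-0.12,0],[0,0,0,-0.12,0]]]' >/dev/null
python3 -m inch '[[[0,0,0,-0.1,0],[0,0,0,-0.05,0],[0,0,0,0,0]]]' |grep -E "force|width";sh t.sh
python3 h.py .435 .0605 .015 -1.642
```

```text
ft_force: [-0.1, 0.2, -0.9]
grip_width: 0.0298
t29.67 r 0.502 z 0.018 rad tilt -0.0059 tan 0.0045
ft_force: [0.8, -0.2, -0.7]
grip_width: 0.0297
t30.58 r 0.502 z 0.020 rad tilt -0.0026 tan 0.0037
t30.6 pos [ 0.4281 -0.2631  0.0202] phi -1.622 turn 0.020 cm now [  0.66 -32.35   0.95] after turn [  0.66 -32.33   1.61] q6 0.84 F [ 0.8 -0.2 -0.7] w 0.0297 tilt [-0.     0.005 -1.   ]
```

```bash

python3 -m inch '[[[0,-0.6,0,0.02,0],[0,-1.2,0,0,0],[0,-1.8,0,0,0],[0,-2.4,0,0,0],[0,-2.4,0,0,0],[0,-2.4,0,0,0],[0,-2.4,0,0,0],[0,-2.4,0,0,0]]]' |grep -E "width";sh t.sh
python3 h.py .435 .0605 .015 -1.642
```

```text
grip_width: 0.0297
t31.25 r 0.455 z 0.021 rad tilt 0.0050 tan 0.0007
t31.2 pos [ 0.4421 -0.1054  0.0211] phi -1.659 turn -0.017 cm now [  0.6  -16.46   2.18] after turn [  0.6 -16.5   1.9] q6 1.17 F [-0.1  0.1 -0.8] w 0.0297 tilt [ 0.005 -0.    -1.   ]
```

```bash

python3 -m inch '[[[0,-2.4,0.2,-0.01,0],[0,-2.4,0.2,-0.01,0],[0,-2.4,0.2,0,0],[0,-2.2,0.2,0,0],[0,-1.8,0,0,0],[0,-1.2,0,0,0],[0,-0.6,0,0,0],[0,0,0,0,0]]]' |grep -E "width";sh t.sh
python3 h.py .435 .0605 .015 -1.642
python3 - <<'E'
from h import *
save('side','s7.png',(180,130,308,226),6.2)
t=camera('top')[:,:,::-1];cv2.imwrite('pics/full_t7.png',t)
E
```

```text
grip_width: 0.03
t31.92 r 0.441 z 0.022 rad tilt 0.0016 tan 0.0011
t31.9 pos [0.439  0.0403 0.0219] phi -1.636 turn 0.006 cm now [ 0.69 -1.99  0.53] after turn [ 0.69 -1.98  0.54] q6 1.47 F [0.8 0.3 0.1] w 0.0300 tilt [ 0.002  0.001 -1.   ]
```

View pics/s7.png

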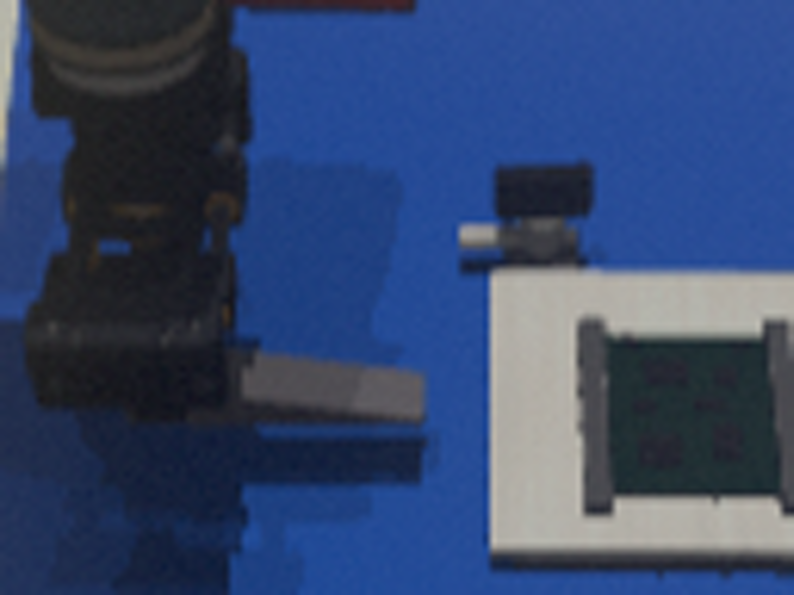

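The side view shows the clamp arm pointing to the front, clear of the platform. The wedge is aloft with its thin edge at about (425,395), and the platform's front edge runs from (490,270) to (490,550). Cross-checking these in the world frame.

```bash
python3 - <<'E'
from h import *
S=lambda x,y,z:ray('side',180+(x+.5)/6.2-.5,130+(y+.5)/6.2-.5,z)
p=np.array(robot.get_obs()['position']);lift=p[2]+.0111
print('tip',S(425,371,.005+lift),S(425,421,.005+lift),'exp',p+[.115,-.005,0])
a,b=S(490,269,.016),S(490,551,.016);m=(a+b)/2
print('front corners',a,b,'mid',m,'yaw',np.arctan2(b[0]-a[0],a[1]-b[1]),np.linalg.norm(a-b))
print('arm end',S(459,235,.0225),'knob',S(545,168,.0595))
E
```

```text
tip [0.55206373 0.05043999 0.03794619] [0.55029712 0.01887912 0.03794619] exp [0.55428416 0.03406601 0.02184619]
front corners [0.58808455 0.14191379 0.016     ] [ 0.5745471  -0.03944459  0.016     ] mid [0.58131583 0.0512346  0.016     ] yaw -0.074506598447746 0.18186293370289075
arm end [0.5744364  0.16023268 0.0225    ] knob [0.61545443 0.16302282 0.0595    ]
```

```bash

python3 -m inch '[[[0,-0.4,0,0.006,0],[0.2,-0.6,0,0,0],[0.4,-0.6,0,0,0],[0.5,-0.3,0,0,0],[0.6,-0.1,0,0,0],[0.5,0,0,0,0],[0.3,0,0,0,0],[0,0,0,0,0]]]' |grep -E "width|force";sh t.sh
python3 h.py .443 .0606 -.011 -1.643
```

```text
ft_force: [-0.3, 0.2, -0.9]
grip_width: 0.0295
t32.68 r 0.446 z -0.006 rad tilt 0.0027 tan 0.0003
t32.7 pos [ 0.4421  0.0578 -0.0062] phi -1.650 turn -0.007 cm now [ 0.48 -0.28 -0.07] after turn [ 0.48 -0.28 -0.07] q6 1.53 F [-0.3  0.2 -0.9] w 0.0295 tilt [ 0.003  0.001 -1.   ]
```

```bash

python3 -m inch '[[[0.2,-0.2,0,-0.007,0],[0.2,-0.1,0,0,0],[0.1,0,0,0,0],[0,0,0,0,0]]]' |grep -E "width|force";sh t.sh
python3 h.py .5263 .0545 -.011 -1.643
```

```text
ft_force: [0.8, -0.1, -0.6]
grip_width: 0.0296
t33.02 r 0.447 z -0.011 rad tilt 0.0028 tan 0.0002
t33.0 pos [ 0.4424  0.0607 -0.0109] phi -1.643 turn -0.000 cm now [ 0.03  0.02 -8.41] after turn [ 0.03  0.02 -8.41] q6 1.53 F [ 0.8 -0.1 -0.6] w 0.0296 tilt [ 0.003  0.001 -1.   ]
```

```bash

python3 -m inch '[[[0.05,0,-0.2,0,0],[0,0,-0.4,0,0],[0,0,-0.6,0,0],[0,0,-0.6,0,0],[0,0,-0.6,0,0],[0,0,-0.5,0,0],[0,0,-0.3,0,0],[0,0,0,0,0]]]' |grep -E "width|force";sh t.sh
python3 h.py .5263 .0545 -.011 -1.643
```

```text
ft_force: [-1.3, -1.0, 1.6]
grip_width: 0.0298
t33.68 r 0.479 z -0.011 rad tilt -0.0019 tan 0.0014
t33.7 pos [ 0.4751  0.0586 -0.0112] phi -1.643 turn 0.000 cm now [-0.03  0.04 -5.14] after turn [-0.03  0.04 -5.14] q6 1.53 F [-1.3 -1.   1.6] w 0.0298 tilt [-0.002  0.001 -1.   ]
```

```bash

python3 -m inch '[[[0,0,-0.2,0,0],[0,0,-0.4,0,0],[0,0,-0.5,0,0],[0,0,-0.5,0,0],[0,0,-0.4,0,0],[0,0,-0.3,0,0],[0,0,-0.1,0,0],[0,0,0,0,0]]]' |grep -E "width|force";sh t.sh
python3 h.py .5263 .0545 -.011 -1.643
python3 - <<'E'
from h import *
K=ci('wrist');save('wrist','w8.png',(130,0,386,230),3.1)
O=np.array([.5825,.0505,0]);Rz=R.from_euler('z',-.072).as_matrix()
f=lambda *a:O+Rz@np.array(a)
print(((proj('wrist',[f(0,.03,.016),f(0,-.03,.016),f(0,.09,.016),f(0,-.09,.016)],K)-[130,0])*3.1).round(0).tolist())
E
```

```text
ft_force: [-1.0, 0.7, 0.5]
grip_width: 0.0298
t34.35 r 0.499 z -0.011 rad tilt -0.0114 tan 0.0033
t34.4 pos [ 0.4957  0.0574 -0.0112] phi -1.643 turn 0.000 cm now [-0.06  0.07 -3.07] after turn [-0.06  0.07 -3.07] q6 1.53 F [-1.   0.7  0.5] w 0.0298 tilt [-0.012  0.002 -1.   ]
[[180.0, 205.0], [585.0, 205.0], [-224.0, 205.0], [990.0, 205.0]]
```

View pics/w8.png

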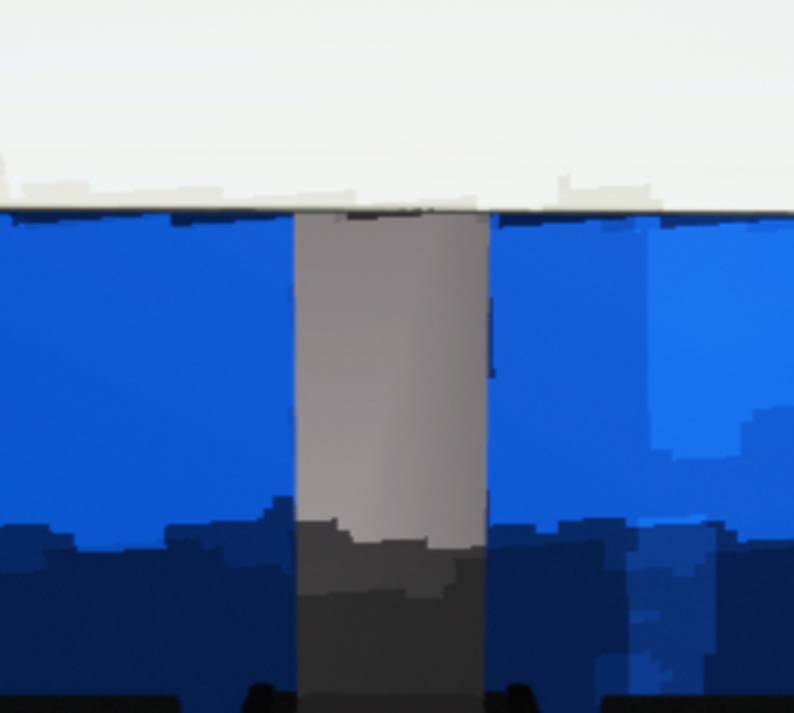

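The front edge is straight at row 211 (predicted 205, so about 1 mm nearer). The wedge enters near its middle, at columns 295-488 against an expected centre of 382, about 1.3 mm off. Insertion is about 26 mm, just short of contact. Pushing on slowly.

```bash

python3 -m inch '[[[0,0,-0.15,0,0],[0,0,-0.25,0,0],[0,0,-0.25,0,0],[0,0,-0.25,0,0],[0,0,-0.25,0,0],[0,0,-0.25,0,0],[0,0,-0.15,0,0],[0,0,0,0,0]]]' |grep -E "width|force";sh t.sh
python3 h.py .5253 .0545 -.011 -1.643
```

```text
ft_force: [-0.2, -0.3, 2.2]
grip_width: 0.0296
t35.07 r 0.500 z -0.011 rad tilt -0.0409 tan 0.0089
t35.1 pos [ 0.4964  0.0574 -0.0113] phi -1.642 turn 0.001 cm now [-0.15  0.09 -2.9 ] after turn [-0.15  0.08 -2.9 ] q6 1.53 F [-0.2 -0.3  2.2] w 0.0296 tilt [-0.042  0.004 -0.999]
```

Very small rows don't move the big joints; only the wrist gives, and that tilts the tool. So small backward rows should level it again, and I'll then advance in larger rows.

```bash

python3 -m inch '[[[0,0,0.2,0,0],[0,0,0.25,0,0],[0,0,0.25,0,0],[0,0,0.25,0,0],[0,0,0.25,0,0],[0,0,0.2,0,0]]]' |grep -E "width|force";sh t.sh
python3 h.py .5253 .0545 -.011 -1.643
```

```text
ft_force: [0.3, 0.3, -0.0]
grip_width: 0.0299
t35.57 r 0.490 z -0.011 rad tilt -0.0308 tan 0.0068
t35.6 pos [ 0.4868  0.0578 -0.0112] phi -1.642 turn 0.001 cm now [-0.15  0.05 -3.86] after turn [-0.15  0.05 -3.86] q6 1.53 F [ 0.3  0.3 -0. ] w 0.0299 tilt [-0.031  0.003 -1.   ]
```

```bash

python3 -m inch '[[[0,0,0.8,0,0],[0,0,0.8,0,0],[0,0,0.8,0,0],[0,0,0.5,0,0],[0,0,0.2,0,0]]]' |grep -E "width|force";sh t.sh
python3 h.py .5253 .0545 -.011 -1.643
```

```text
ft_force: [0.2, -0.2, -0.6]
grip_width: 0.0301
t35.98 r 0.455 z -0.010 rad tilt -0.0339 tan 0.0081
t36.0 pos [ 0.4507  0.0605 -0.0104] phi -1.642 turn 0.001 cm now [-0.2   0.07 -7.48] after turn [-0.2   0.06 -7.48] q6 1.53 F [ 0.2 -0.2 -0.6] w 0.0301 tilt [-0.035  0.004 -0.999]
```

Contact began at about 27 mm, and rows of 2.5 mm were too weak to climb; they only tipped the wrist. I'll regrip so the wedge settles flat (the tilt is purely about the jaw axis), then push with longer rows.

```bash

python3 -m inch '[[[0,0,0,0,0.6],[0,0,0,0,0.6],[0,0,0,0,0.6],[0,0,0,0,0],[0,0,0,0,0],[0,0,0,0,0],[0,0,0,0,0],[0,0,0,0,0]]]' 35 |grep -E "width|force";sh t.sh
python3 -m inch '[[[0,0,0,0,0],[0,0,0,0,0],[0,0,0,0,0],[0.05,0,-0.4,0,0],[0,0,-0.8,0,0],[0,0,-1.0,0,0],[0,0,-1.0,0,0]]]' |grep -E "width|force";sh t.sh
python3 h.py .5253 .0545 -.011 -1.643
```

```text
ft_force: [0.3, 0.2, 0.9]
grip_width: 0.0297
t36.65 r 0.455 z -0.010 rad tilt -0.0321 tan 0.0077
ft_force: [-9.2, 0.2, 11.1]
grip_width: 0.0297
t37.23 r 0.469 z -0.010 rad tilt -0.0668 tan 0.0150
t37.2 pos [ 0.4651  0.0602 -0.0102] phi -1.640 turn 0.003 cm now [-0.33  0.15 -6.04] after turn [-0.33  0.13 -6.04] q6 1.53 F [-9.2  0.2 11.1] w 0.0297 tilt [-0.068  0.006 -0.998]
```

Cause found: with the tool tilted, "forward" along its own z axis also drives the wedge down into the mat, which tilts it more. I'll release, lift, level the tool with the ramp-and-reverse trick, and regrip.

```bash

python3 -m inch '[[[0,0,0,0,1],[0,0,0,0,1],[0,0,0,0,1],[0,0,0,0,1],[-1,0,0,0,1],[-1.5,0,0,0,1],[-1.5,0,0,0,1],[-1,0,0,0,1]]]' |grep -E "width|force";sh t.sh
python3 -m inch '[[[-0.5,0,0,0,1],[0,0,-0.7,0,1],[0,0,-1.4,0,1],[0,0,-2.1,0,1],[0,0,-2.8,0,1],[0,0,-3.5,0,1]]]' |grep -E "width|force";sh t.sh
python3 -m inch '[[[0,0,3.8,0,1],[0,0,3.4,0,1]]]' |grep -E "width|force";sh t.sh
python3 h.py .4651 .0602 .035 -1.643
```

```text
ft_force: [-0.2, 0.5, 0.4]
grip_width: 0.0751
t37.90 r 0.471 z 0.041 rad tilt -0.0716 tan 0.0161
ft_force: [0.2, 0.1, -0.0]
grip_width: 0.0871
t38.40 r 0.571 z 0.041 rad tilt -0.0794 tan 0.0151
ft_force: [-3.1, -0.2, -1.4]
grip_width: 0.087
t38.57 r 0.533 z 0.045 rad tilt -0.0360 tan 0.0069
t38.6 pos [0.5301 0.0542 0.0455] phi -1.642 turn 0.001 cm now [ 1.29 -0.14  6.49] after turn [ 1.29 -0.13  6.49] q6 1.53 F [-3.1 -0.2 -1.4] w 0.0870 tilt [-0.037  0.003 -0.999]
```

```bash

python3 -m inch '[[[0,0,2.0,0,1],[0,0,1.0,0,1],[0,0,0.3,0,1],[0,0,-0.6,0,1],[0,0,-1.3,0,1],[0,0,-2.0,0,1],[0,0,-2.7,0,1],[0,0,-3.3,0,1]]]' |grep -E "force";sh t.sh
python3 -m inch '[[[0,0,3.4,0,1],[0,0,2.8,0,1]]]' |grep -E "force";sh t.sh
python3 h.py .4651 .0602 .035 -1.643
```

```text
ft_force: [0.2, 0.0, -0.9]
t39.23 r 0.594 z 0.040 rad tilt -0.0481 tan 0.0088
ft_force: [-3.2, 0.2, -1.0]
t39.40 r 0.564 z 0.044 rad tilt -0.0061 tan 0.0009
t39.4 pos [0.5616 0.0506 0.0441] phi -1.643 turn -0.000 cm now [ 0.97 -0.25  9.69] after turn [ 0.97 -0.26  9.69] q6 1.54 F [-3.2  0.2 -1. ] w 0.0873 tilt [-0.006  0.    -1.   ]
```

```bash

python3 -m inch '[[[0,-0.1,2.2,0,1],[0,-0.1,2.0,0,1],[0,0,1.8,0,1],[0,0,1.4,0,1],[0,0,1.0,0,1],[0,0,0.5,0,1],[0,0,0.1,0,1],[0,0,0,0,1]]]' |grep -E "force";sh t.sh
python3 h.py .4651 .0602 -.010 -1.643
```

```text
ft_force: [0.3, 0.4, 0.3]
t40.07 r 0.486 z 0.044 rad tilt 0.0110 tan -0.0027
t40.1 pos [0.4826 0.0576 0.0443] phi -1.645 turn -0.002 cm now [ 5.41 -0.13  1.82] after turn [ 5.41 -0.13  1.82] q6 1.53 F [0.3 0.4 0.3] w 0.0871 tilt [ 0.011 -0.001 -1.   ]
```

```bash

python3 -m inch '[[[0.3,-0.1,0.5,0,1],[0.5,0,0.7,0,1],[0.7,0,0.6,0,1],[0.8,0,0.3,0,1],[0.8,0,0.1,0,1],[0.8,0,0,0,1],[0.6,0,0,0,1],[0.3,0,0,0,1]]]' |grep -E "force";sh t.sh
python3 h.py .4651 .0602 -.010 -1.643
```

```text
ft_force: [-0.1, -0.1, -1.0]
t40.73 r 0.474 z -0.006 rad tilt 0.0252 tan -0.0061
t40.7 pos [ 0.4706  0.0592 -0.0065] phi -1.645 turn -0.002 cm now [ 0.34 -0.06  0.57] after turn [ 0.34 -0.06  0.57] q6 1.53 F [-0.1 -0.1 -1. ] w 0.0869 tilt [ 0.026 -0.003 -1.   ]
```

```bash

python3 -m inch '[[[0.2,0,0.5,0,1],[0.2,0,0.3,0,1],[0,0,0,0,0],[0,0,0,0,0],[0,0,0,0,0],[0,0,0,0,0],[0,0,0,0,0],[0,0,0,0,0]]]' 35 >/dev/null
python3 -m inch '[[[0,0,0,0,0],[0,0,0,0,0],[0,0,0,0,0]]]' |grep -E "force|width";sh t.sh
python3 h.py .5253 .0545 -.010 -1.643
python3 - <<'E'
from h import *
c=ci('wrist');im=camera('wrist')[:,:,::-1].copy();cv2.imwrite('pics/full_w9.png',im)
p=ray('wrist',256,60,.016,c)
m=cv2.resize(im[0:230,130:386],None,fx=3.1,fy=2.6,interpolation=cv2.INTER_CUBIC)
cv2.imwrite('pics/w9.png',m)
E
```

```text
ft_force: [-0.1, -0.7, 0.3]
grip_width: 0.0353
t41.65 r 0.468 z -0.011 rad tilt 0.0279 tan -0.0068
t41.6 pos [ 0.4637  0.0597 -0.0109] phi -1.646 turn -0.003 cm now [ 0.08  0.05 -6.18] after turn [ 0.08  0.07 -6.18] q6 1.53 F [-0.1 -0.7  0.3] w 0.0353 tilt [ 0.029 -0.003 -1.   ]
```

View pics/w9.png

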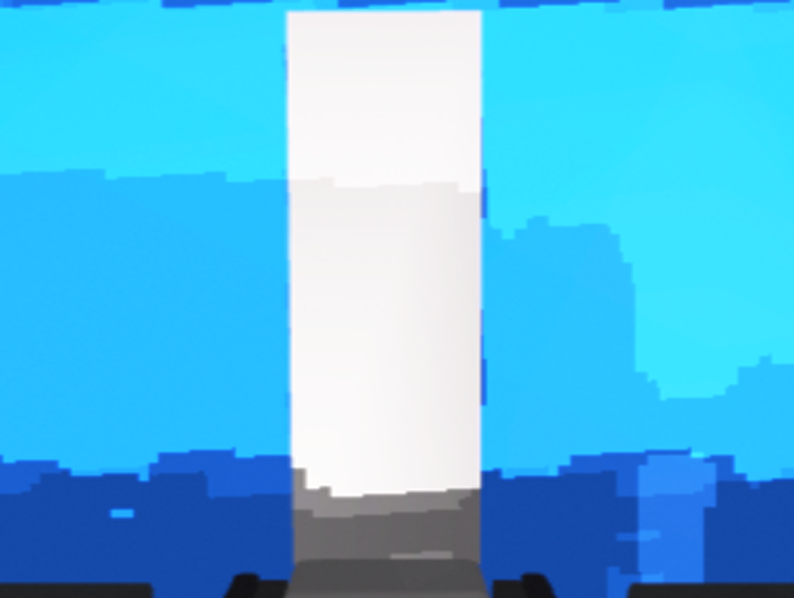

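The wedge lies flat and square; its thin edge is at row 12 (crop), columns 287-481, just short of the platform, whose edge shadow is at row 3. I'll compute the tip offset.

```bash
python3 - <<'E'
from h import *
o=robot.get_obs();p=np.array(o['position'])
tip=ray('wrist',130+384/3.1,12/2.6,.005);Rz=R.from_euler('z',-.072).as_matrix()
O=np.array([.5820,.0505,.002])
print('w',o['grip_width'],'tip',tip,'tip-TCP',tip-p,'tip in fixture mm',(Rz.T@(tip-O)*1000).round(1))
fin=np.array([.056,0,0])+0;D=Rz@(np.array([.056,0,0])-Rz.T@(tip-O));print('move',D.round(4),'-> TCP',(p+D).round(4))
E
```

```text
w 0.030895769434599592 tip [0.57925637 0.05014485 0.005     ] tip-TCP [ 0.11550204 -0.00949145  0.01596701] tip in fixture mm [-2.7 -0.6  3. ]
move [ 0.0586 -0.0037 -0.003 ] -> TCP [ 0.5224  0.056  -0.014 ]
```

```bash

python3 -m inch '[[[0.02,0,-0.5,0,0],[0.02,0,-0.8,0,0],[0.02,0,-0.9,0,0],[0.02,0,-0.6,0,0]]]' |grep -E "force|width";sh t.sh
python3 h.py .5224 .055 -.011 -1.643
```

```text
ft_force: [-2.6, -0.4, 4.3]
grip_width: 0.0301
t42.03 r 0.485 z -0.011 rad tilt 0.0085 tan -0.0022
t42.0 pos [ 0.4817  0.0589 -0.0108] phi -1.645 turn -0.002 cm now [ 0.06  0.09 -4.09] after turn [ 0.06  0.1  -4.09] q6 1.54 F [-2.6 -0.4  4.3] w 0.0301 tilt [ 0.009 -0.001 -1.   ]
```

```bash

python3 -m inch '[[[-0.06,0,-0.8,0,0],[-0.03,0,-1.0,0,0],[-0.03,0,-1.0,0,0]]]' |grep -E "force|width";sh t.sh
python3 h.py .5224 .055 -.011 -1.643
```

```text
ft_force: [-8.8, 0.0, 3.9]
grip_width: 0.0299
t42.28 r 0.508 z -0.010 rad tilt -0.0059 tan 0.0010
t42.3 pos [ 0.5044  0.0577 -0.01  ] phi -1.644 turn -0.001 cm now [ 0.09  0.13 -1.82] after turn [ 0.09  0.14 -1.82] q6 1.54 F [-8.8  0.   3.9] w 0.0299 tilt [-0.006  0.    -1.   ]
```

```bash

python3 -m inch '[[[-0.03,0.03,-0.9,0,0],[-0.02,0.03,-1.0,0,0]]]' |grep -E "force|width";sh t.sh
python3 h.py .5224 .055 -.011 -1.643
```

```text
ft_force: [-8.3, 0.4, 4.3]
grip_width: 0.0298
t42.45 r 0.520 z -0.011 rad tilt -0.0232 tan 0.0047
t42.5 pos [ 0.5166  0.0567 -0.0106] phi -1.644 turn -0.001 cm now [ 0.03  0.13 -0.59] after turn [ 0.03  0.13 -0.59] q6 1.54 F [-8.3  0.4  4.3] w 0.0298 tilt [-0.024  0.002 -1.   ]
```

```bash

python3 -m inch '[[[-0.05,0.05,-0.9,0,0],[-0.02,0,-0.3,0,0],[0,0,0,0,0],[0,0,0,0,0]]]' |grep -E "force|width";sh t.sh
python3 h.py .5224 .055 -.011 -1.643
python3 - <<'E'
from h import *
s=camera('side')[:,:,::-1];w=camera('wrist')[:,:,::-1];cv2.imwrite('pics/full_s10.png',s)
s0=cv2.imread('pics/full_s0.png')
z=lambda im,a,b:cv2.resize(im,None,fx=a,fy=b,interpolation=cv2.INTER_CUBIC)
m=np.zeros((600,800,3),np.uint8)
a=z(s[165:230,225:325],4,4.4);m[:a.shape[0],:400]=a
a=z(s0[165:230,225:325],4,4.4);m[300:300+a.shape[0],:400]=a
a=z(w[:230,130:386],1.55,2.6);m[:598,402:402+a.shape[1]]=a[:598]
cv2.imwrite('pics/m10.png',m)
E
```

```text
ft_force: [-3.8, 1.1, 4.5]
grip_width: 0.0297
t42.78 r 0.527 z -0.011 rad tilt -0.0400 tan 0.0079
t42.8 pos [ 0.5241  0.0559 -0.011 ] phi -1.643 turn 0.000 cm now [0.   0.1  0.17] after turn [0.   0.1  0.17] q6 1.54 F [-3.8  1.1  4.5] w 0.0297 tilt [-0.041  0.004 -0.999]
```

The viewer limit is reached, so I'll measure the lift numerically: sub-pixel rise of the platform's near side edge in the side view before and after, and the front edge row in the wrist view.

```bash
cat > lift.py <<'E'
from h import *
import sys
c=ci('wrist');w=camera('wrist').astype(float);s1=camera('side').astype(float);s0=cv2.imread('pics/full_s0.png')[:,:,::-1].astype(float)
O=np.array([.582,.0505,.002]);Rz=R.from_euler('z',-.072).as_matrix();f=lambda *a:O+Rz@np.array(a)
def edge(im,u,v,h=7):  # row where red falls halfway, white above -> dark below
    a=cv2.getRectSubPix(im[:,:,0].astype(np.float32),(3,2*h*8+1),(float(u),float(v))) if 0 else np.array([cv2.remap(im[:,:,0].astype(np.float32),np.float32([[u-1,u,u+1]]),np.float32([[v+k]*3]),1).mean() for k in np.arange(-h,h+.01,.25)])
    g=np.convolve(a,np.r_[np.ones(4),-np.ones(4)],'same')[6:-6];i=np.argmax(g);b=g[max(i-5,0):i+6].clip(0)
    return v-h+.25*(6+(np.arange(max(i-5,0),max(i-5,0)+len(b))*b).sum()/b.sum())
for x in(.01,.03,.06,.09,.12,.15):
    P=[f(x,-.09,.014),f(x,-.09,.019)];q=proj('side',P)
    e0,e1=edge(s0,*q[0]),edge(s1,*q[0]);print('x %.2f rise px %.2f  -> mm %.1f  tilt %.4f'%(x,e0-e1,5*(e0-e1)/(q[0,1]-q[1,1]),.005*(e0-e1)/(q[0,1]-q[1,1])/(.165-x)))
for y in(-.05,-.035,.035,.05):
    q=proj('wrist',[f(0,y,.014),f(0,y,.019)],c);print('wrist y',y,'rest row %.1f 5mm row %.1f seen %.2f'%(q[0,1],q[1,1],edge(w,q[0,0],q[0,1],12)))
# wedge insertion now from held offset
p=np.array(robot.get_obs()['position']);print('insertion mm',(Rz.T@(p+[.1155,-.0095,0]-O)*1000).round(1))
E
python3 lift.py
```

```text
x 0.01 rise px -0.01  -> mm -0.0  tilt -0.0002
x 0.03 rise px -0.20  -> mm -0.8  tilt -0.0059
x 0.06 rise px 1.56  -> mm 6.1  tilt 0.0581
x 0.09 rise px -0.03  -> mm -0.1  tilt -0.0017
x 0.12 rise px -0.02  -> mm -0.1  tilt -0.0021
x 0.15 rise px -0.22  -> mm -0.9  tilt -0.0580
wrist y -0.05 rest row 131.9 5mm row 133.3 seen 136.48
wrist y -0.035 rest row 131.9 5mm row 133.3 seen 127.63
wrist y 0.035 rest row 132.0 5mm row 133.3 seen 122.78
wrist y 0.05 rest row 132.0 5mm row 133.4 seen 122.77
insertion mm [ 57.8   0.1 -13. ]
```

```bash
python3 - <<'E'
from h import *
s0=cv2.imread('pics/full_s0.png')[:,:,2].astype(int);s1=cv2.imread('pics/full_s10.png')[:,:,2].astype(int)
O=np.array([.582,.0505,.002]);Rz=R.from_euler('z',-.072).as_matrix();f=lambda *a:O+Rz@np.array(a)
q=proj('side',[f(x,-.09,.014) for x in(.02,.05,.08,.11,.14,.155)]).round().astype(int)
for u,v in q: print(u,v,'\n',s0[v-6:v+9,u-1:u+2].mean(1).round().astype(int),'\n',s1[v-6:v+9,u-1:u+2].mean(1).round().astype(int))
# rear/front edges: horizontal profile mid platform
for y in(-.08,-.06,.0,.06):
    u,v=proj('side',[f(0,y,.014)])[0].round().astype(int);print('front',u,v,s0[v-1:v+2,u-7:u+8].mean(0).round().astype(int),s1[v-1:v+2,u-7:u+8].mean(0).round().astype(int))
w=camera('wrist')[:,:,0].astype(int)
for u in(130,170,340,380): print('wrist',u,w[110:150,u-1:u+2].mean(1).round().astype(int))
E
```

```text
267 218 
 [178 177 178 178 177 178 137  75  49  33  36  38  39  39  37] 
 [181 179 180 179 179 131  54  43  39  35  35  37  37  37  37]
278 218 
 [102 155 178 177 178 175 136  76  48  35  38  40  39  39  39] 
 [152 179 178 178 178 136  74  49  36  35  36  39  39  40  39]
289 218 
 [178 178 177 178 178 178 139  78  50  34  37  40  39  39  39] 
 [180 180 179 180 180 163 111  51  38  34  39  38  39  37  37]
301 218 
 [177 178 177 177 177 176 144  86  46  34  37  40  36  41  41] 
 [179 178 177 176 176 177 130  54  39  35  36  40  38  39  39]
312 219 
 [177 177 177 177 177 151 102  58  35  37  39  38  37  39  38] 
 [178 180 179 179 180 134  66  47  34  36  41  40  37  37  38]
317 219 
 [178 177 177 178 177 153 105  59  37  32  35  38  39  40  38] 
 [180 180 180 180 179 149  92  50  37  34  36  38  37  39  38]
front 259 216 [ 37  36  34  37  39  36  35 173 176 176 178 177 178 177 178] [ 24  28  31  32  32  33  29 158 162 162 163 163 162 163 163]
front 259 210 [ 36  37  37  36  38  37  37 173 177 174 177 177 177 177 177] [ 25  24  33  32  37  36  38 175 178 175 179 179 180 179 180]
front 25
[... 263 characters left out ...]
156]
wrist 130 [230 230 230 228 226 224 226 228 229 229 229 229 230 233 235 232 230 231
 231 231 229 223 184  58  15  15  13  14  14  15  15  15  15  15  15  14
  14  14  14  15]
wrist 170 [229 229 228 228 226 224 226 227 228 229 229 228 229 232 234 232 231 231
 231 231 231 229 200  66  16  18  16  16  16  16  15  15  16  15  15  15
  15  14  14  14]
wrist 340 [229 229 228 227 225 226 227 227 228 227 223 223 224 225 226 226 226 227
 229 230 229 227 222 188  63  23  24  23  22  23  24  23  23  23  22  21
  21  20  21  21]
wrist 380 [241 241 241 241 241 241 241 241 241 241 241 241 241 241 241 241 241 241
 241 241 241 241 240 225  81  24  22  22  21  20  21  21  22  21  21  21
  20  20  21  21]
```

The side-edge profiles give a clear half-level shift: 1.17 px at the front falling to 0.2 px near the hinge. At 0.256 px/mm the fit is a tilt of about 0.031, or 5.1 mm at the front edge, which agrees with the 57.8 mm insertion. One check for stillness, then I'll hand in.

```bash
python3 h.py .5224 .055 -.011 -1.643; python3 - <<'E'
from h import *
a=robot.get_obs()
print(a['joint_velocities'].round(4))
s1=camera('side')[:,:,0].astype(int);print(s1[212:227,266:269].mean(1).round().astype(int))
b=robot.get_obs();print(a['position'],b['position'],b['ft_force'],b['grip_width'],b['time'])
# bystanders: change in top view vs start
t0=cv2.imread('pics/full_t0.png').astype(int);t=camera('top')[:,:,::-1].astype(int)
for n,(x0,y0,x1,y1) in dict(meter=(95,190,140,252),jar=(325,125,352,152),board=(362,152,402,195)).items(): print(n,np.abs(t-t0)[y0:y1,x0:x1].mean().round(1))
print(robot.hand_in())
E
```

```text
t43.0 pos [ 0.5242  0.0559 -0.011 ] phi -1.643 turn 0.000 cm now [0.   0.1  0.17] after turn [0.   0.1  0.17] q6 1.54 F [-5.2  0.2  4. ] w 0.0301 tilt [-0.039  0.003 -0.999]
[-0.0007  0.0002  0.0027 -0.0002 -0.004   0.0002]
[179 179 180 179 179 132  54  42  39  32  35  37  36  36  36]
[ 0.5241813   0.0558798  -0.01101746] [ 0.52421223  0.05588476 -0.01099779] [-4.78920626 -0.02886821  3.88344184] 0.029695891976165244 43.0833
meter 55.7
jar 9.6
board 8.0
the job is handed in; nothing more can be done
None
```

The job is handed in at 43.1 s. The clamp is open and the platform is held up by the wedge, with the gripper still on it at 35 N.

- **Clamp:** I turned the knob 1.42 rad clockwise, to about 1.49 rad. The side view then showed its arm pointing to the front, clear of the platform.
- **Lift:** the shift in the side view fits a tilt of about 0.031 rad, or about 5.1 mm at the front edge. The wedge is in by about 57.8 mm, which by its taper means a similar lift. The arm was still, with a grip width of 29.7 mm and steady forces of about -5 N along x and 4 N upward.

**What disagreed or went wrong:**
- **Fingertips:** they are about 24 mm behind the reported tool point, not 11 mm ahead of it. My first close on the knob shut in the air above it.
- **Tool tilt:** the tool kept picking up tilt from lag and from pushing along its own tilted axis. The first pushes stalled, so I set the wedge down and regripped it twice on the mat. The tool was still about 2.3° off vertical at the end.
- **Lift check:** my first automatic edge measurement gave scattered values. The 5.1 mm comes from pixel profiles I read by hand, and I could not view a final picture because the limit of 12 was reached.
- **Bystanders:** against the first top picture, the jar and board areas changed little. The meter area changed a lot. I never moved near the meter, so I put this down to the arm or its shadow, but I did not check it separately.

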